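# Prop the wiring form board up at its working slope

### The arm

A 6-joint arm with a two-finger parallel gripper is mounted at the origin on the work surface. World frame = base frame: x ahead of the robot, y to its left, z up, the work surface at z = 0. Lengths are in m, angles in rad, forces in N, time in s.
With the tool pointing down it reaches from about 0.275 to 1 m from the base axis. Payload 8.4 kg.
Tool frame: the origin (TCP) lies at the very end of the fingers, on their centre line; the grasp point (between the pads) lies 19 mm behind it; y points along the fingers, x is the direction in which the jaws open and shut, and the axes are right-handed (so a half turn about y gives the same grasp; the last joint's range is limited). The gripper opens to 85 mm and grips with 20 to 120 N. Pads are 22 mm wide; open, the fingers measure 114 mm over their backs; the gripper's body (76 mm by 85 mm) begins 54 mm behind the grasp point. The pads swing forward as they close: fully open they stand 13 mm farther back than shut.
Start: joints at [1.164, 0.353, 1.633, -0, 1.155, -0.002], TCP at [0.246, 0.574, 0.231] pointing down, gripper open.
Joint ranges: [-2.63, 2.63], [-0.92, 2.1], [0.06, 2.66], [-1.3, 4.44], [0, 2.69], [-3.02, 3.02]. Speed limits (rad/s): [2.22, 2.22, 2.79, 3.14, 3.14, 3.14].

### API

Orientations are given as [roll, pitch, yaw] about the fixed x, y, z axes, in that order (R = Rz(yaw) Ry(pitch) Rx(roll)).
In Python, from workcell import r gives the robot as it stands.
- The arm moves only by the tool apply_moves, never from a script. Its argument "targets" is a list of rows, each an object of numbers: "tx", "ty", "tz": the shift along the tool's x, y, z in cm; "rx", "ry", "rz": the turn, a rotation vector about the tool's x, y, z in degrees. A call has exactly 8 rows; each row is the pose to reach, as a shift and turn from the pose commanded when the call began, along the tool's axes at that moment; what a row does not reach only later rows make up. A row lasts 1/12 s, in which the tool goes at most 41.7 mm and 7.16 degrees, less where a joint would pass 70% of its speed; a pose out of reach is approached as far as the arm can. A call with a gripper value outside its range is refused whole. "claw" is the opening, from 0 (shut) to 1 (fully open), set as the call begins (left out, the last holds). The fingers move at their own pace and stop on an object; the grip force is fixed at half the most. Time passes only in rows, so rows that repeat a pose let the fingers close, or fill a call up. It gives the time, the measured TCP pose, the force and the opening at its end, in the units of the state.
- r.read_state(): the state, without advancing time (a new reading comes with each control period).
- r.capture(name): name is "side" or "top"; returns the picture (480x640x3 uint8, red, green, blue); there is no depth.
- r.get_calibration(name): a dict with "fx", "fy", "cx", "cy" (pixels), "D" ([k1, k2, p1, p2, k3] as OpenCV has them; the pictures are not rectified), "T" (4x4, takes a point from camera to world coordinates). Camera axes: x right, y up, looking along -z (the intrinsics and any distortion apply to the point x, -y, -z); pixel columns grow to the right and rows downward; lengths in m; the calibration is good to about 2 mm. A picture is of the moment at which its call begins. get_calibration takes no time and is no camera call.
- r.finish_job(): hands the job in, once; it reports no verdict.
Trained networks look in the newest picture that a camera, given by its name, has taken for a name from the list of things; names that differ only in an ending like _2 or _b are one class to them, and where a whole thing is asked for, a point or a joint stands for the part that bears it (a point fixed in the world has none). Each returns a list of dicts, best first, with "score" (0 to 1); they miss things now and then, are a little off and sometimes report something else, mostly with a low value. They report only what shows in the picture. A call takes as long as a camera call.
- r.cut_out(camera, target): "region" (480x640 bool, what is visible of it) and "rect" ([left, top, right, bottom] in pixels, round what is visible of it).
The state is a dict: "time": time; "qpos": joint angles; "joint_velocities": joint speeds; "tau": joint torques, N m; "tool_pos": TCP position; "tcp_rot": TCP orientation; "force": force on the tool from outside, world axes, zero at the start; "torque": the same for the moment, N m; "finger_gap": opening from 0.0 (shut) to 1.0 (fully open).
Only numpy, scipy, OpenCV 4.12 (cv2) and the standard library are available. Lean on these libraries where they do the work, as an engineer would, in place of code of your own. Each camera call takes 0.05 s, during which the arm holds its last target.

### The job

Lift the front of the small hinged wiring board until it stands well up, then swing the folded prop leg underneath it up and back until it is pressed firmly against its stop, and let the board down gently until it sits on the leg, with the leg's head bar seated behind the ledger strip. Do not force the leg, and leave the connector hood, the tape roll and the screwdriver where they are.

Things in the scene. Friction and masses are not known exactly. Their poses are not given: they have to be found in the camera images.
- stand: Fixed wooden base frame, 276 long (x), 322 wide (y). Origin: on the bench under the middle of the frame; x points from the open front (robot side) to the board's hinge axis at the back (along y at x 130, z 60 mm), y left, z up. Side rails 40 mm high at y +-139 to +-161; cross rails under the leg at x -47 to -3 (steel lugs to z 58 at y +-60) and x -88 to -72 (27 high). Otherwise open.
- board: Hinged plywood board, 260 long (hinge axis to front edge) x 340 wide x 12 thick, 0.8 kg. Its origin is the middle of its round steel front handle bar (12 mm diameter, 120 long along y, 39 mm clear of the front edge), 305 mm from the hinge axis, 6 mm above the plane of the underside, in which the axis lies. Its x axis points to the hinge; flat, its axes are the stand's; it turns about y.
- ledger (a point): On the ledger strip (14 x 200, 12 mm deep, along y) under the board: middle of the top edge of its hinge-side face, 171 mm from the hinge axis, in the plane of the underside. In place, the head bar bears on the underside on the hinge side of this face (2 to 18 mm play), handle 212 to 225 mm above the bench (slope 0.50 to 0.55 rad); with the strip caught on top of the bar, 231 to 245 mm.
- prop_pivot (a point): Middle of the prop leg's pivot axis, along the stand's y: at x -25, y 0, z 30 mm of the stand. Pivot and board hinge are stiff: leg and board stay where they are left. The leg takes 2 to 6 N at its head bar; the board 6 to 9 N up and 1 to 4 N down at its handle. Board flat: handle 66 mm above the bench, free underneath; fully up: 346 mm (slope 1.2 rad).
- prop_head (a point): Middle of the leg's head bar: round, 12 mm diameter, 130 long along y, 105 mm from the pivot axis. The leg is a U of steel rod: this bar and two 10 mm arms at y +-50. Folded, it points to the front, bar 34 to 53 mm above the bench, free underneath. It swings up and back to adjustable stop pins, 5 to 15 degrees past upright: feel for them. A push of 10 to 20 N is firm; 30 N bends it.
- prop_mid (a point): Point midway between the leg's pivot and its head bar. The leg passes under the board when the board's handle is above 260 mm. To reach the head bar under the raised board, with the handle at about 295 mm or more, come from the front with the tool tilted 30 to 45 degrees, fingers pointing forward and down.
- hood: Loose grey connector hood, 46 x 100 x 66 mm with a cable gland at +y; leave it. Origin: centre of its underside.
- tape: Loose black tape roll lying flat, 96 mm diameter, 25 mm high; leave it. Origin: centre of its underside.
- driver: Loose screwdriver, 190 mm long, black handle; leave it. Its long axis is its x; handle to -x.

How it is judged:
On the way, in this order (a step that is already met when the one before it is completed fails the run):
1. the board is lifted well up, clear of the leg: handle more than 265 mm above the bench (z of board in the frame of stand above 0.265 m), for 0.2 s.
2. with the board still up, the fingers press the leg against its stop (head bar no more than 17.5 mm in front of the stand's origin) with at least 8 N (z of board in the frame of stand above 0.26 m and x of prop_head in the frame of stand above -0.0175 m and contact force between the fingers and prop above 8 N), for 0.04 s.
At the end, for the whole second after the job is handed in: The leg stands past upright (head bar no more than 19.5 mm in front of the stand's origin: at its stop, or moved off it by the play behind the ledger strip), and the board rests, still, on the head bar: bar on the hinge side of the strip and within 3 mm of touching the board's underside (x of prop_head in the frame of stand above -0.0195 m and z of prop_head in the frame of board above -0.0148 m and x of prop_head in the frame of ledger above 0 m and linear speed of board below 0.005 m/s).
It fails at once if the leg is forced: more than 30 N from the fingers (contact force between the fingers and prop above 30 N).
It fails at once if the board is thrown up, dropped or slammed: faster than 0.4 m/s (linear speed of board above 0.4 m/s).
It fails at once if the connector hood, the tape roll or the screwdriver is moved by more than 15 mm (distance of any of hood, tape, driver from where it was at the start of the episode above 0.015 m).
It also fails if it takes over 72 s, if anything falls off the work surface, if the arm or the gripper's body presses on something with over 40 N, if the wrist force passes 120 N, or if a joint passes its speed limit or range.

## Working session

There is one attempt and no reset: what is moved stays moved. The work goes in short steps, Python scripts to look and compute and a tool call to move; the robot and the scene stay as the last step left them, time stands still between calls to the robot, and variables do not carry over. Pictures are saved under pics/ and viewed, and the job is handed in when it is done.

Besides the shell and the picture viewer there is one more tool, called after "Emit:" by a JSON object that holds its "method" and its "body". apply_moves: Moves the arm, as the interface text tells. Its arguments: {"type":"object","properties":{"targets":{"type":"array","items":{"type":"object","properties":{"tx":{"type":"number"},"ty":{"type":"number"},"tz":{"type":"number"},"rx":{"type":"number"},"ry":{"type":"number"},"rz":{"type":"number"}}}},"claw":{"type":"number"}},"required":["targets"]}

```bash
mkdir -p pics; ls
python3 - <<'E'
from workcell import r
import cv2
s=r.read_state(); print(s)
for c in("side","top"):
    im=r.capture(c); cv2.imwrite(f"pics/{c}0.png",im[:,:,::-1])
    k=r.get_calibration(c); print(c,k)
    for t in("stand","board","prop_head","hood","tape","driver"):
        d=r.cut_out(c,t); print(c,t,[(round(x["score"],2),x["rect"]) for x in d])
E
```

```text
pics
{'time': 0.0, 'qpos': array([ 1.16357114e+00,  3.53635292e-01,  1.63416310e+00,  6.50365386e-07,
        1.15519929e+00, -2.39363433e-03]), 'joint_velocities': array([-0.00231344, -0.00121188,  0.00096895,  0.00042395, -0.00085922,
       -0.00024377]), 'tau': array([ 5.55057159e-05, -6.05258560e+01, -3.42053962e+01, -2.08404740e-04,
        9.77464282e-03, -2.08419556e-05]), 'tool_pos': array([0.24596609, 0.57402998, 0.23055732]), 'tcp_rot': array([-1.57079237e+00,  1.40502077e-03,  1.16596452e+00]), 'force': array([-0.14633867, -0.31678333, -0.97856043]), 'torque': array([-0.04089077,  0.00329728, -0.03689688]), 'finger_gap': 1.0002187103926514}
side {'fx': 573.2152055446505, 'fy': 573.2152055446505, 'cx': 309.48824740598036, 'cy': 237.37288339929802, 'D': array([-0.18719088,  0.        ,  0.        ,  0.        ,  0.        ]), 'T': array([[-0.96455403,  0.20635913, -0.16447318,  0.4342746 ],
       [-0.26320097, -0.70746564,  0.65590976,  0.75175264],
       [ 0.01899384,  0.67594991,  0.73670276,  0.89891712],
       [ 0.        ,  0.        ,  0.        ,  1.        ]])}
s
[... 373 characters left out ...]
': 442.20685729618623, 'cx': 320.0210782450682, 'cy': 237.64974697644334, 'D': array([-0.01149544,  0.        ,  0.        ,  0.        ,  0.        ]), 'T': array([[-0.00906798,  0.98999751, -0.14079309,  0.47798197],
       [-0.99989468, -0.00738159,  0.01249542,  0.03451665],
       [ 0.01133116,  0.14089157,  0.98996019,  0.80179572],
       [ 0.        ,  0.        ,  0.        ,  1.        ]])}
top stand [(0.79, [193.9, 101.4, 403.8, 296.4])]
top board [(0.57, [195.3, 104.5, 406.2, 296.4])]
top prop_head [(0.83, [263.2, 257.6, 328.6, 269.7])]
top hood [(0.58, [112.1, 257.8, 192.3, 303.4])]
top tape [(0.72, [136.2, 175.6, 193.9, 229.5])]
top driver [(0.61, [432.5, 209.8, 455.0, 316.0])]
```

View pics/side0.png

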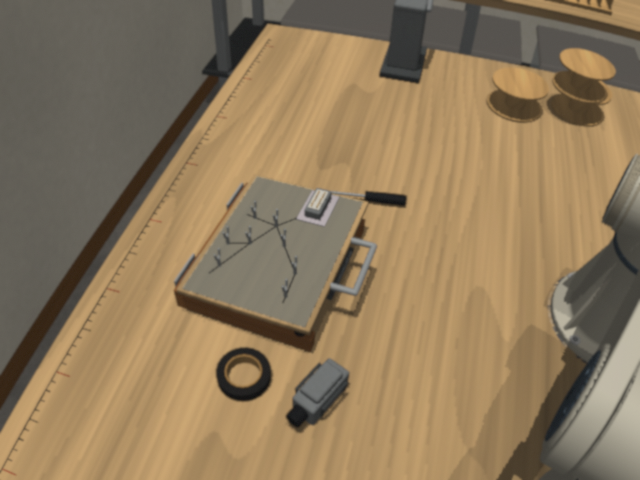

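View pics/top0.png

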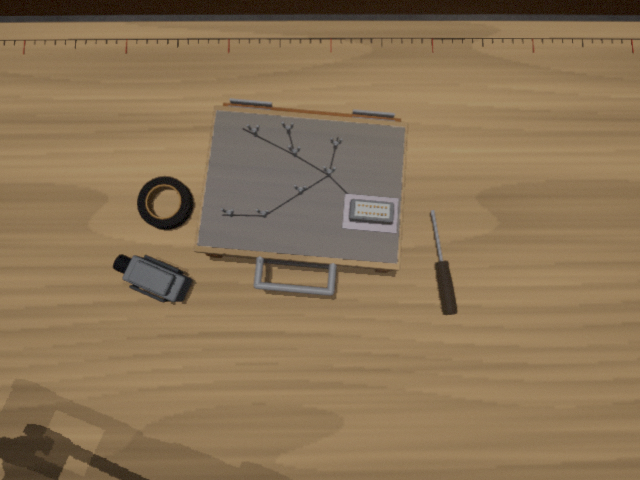

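Run:
```python
import cv2,numpy as np
a=cv2.imread("pics/top0.png")[90:310,185:415]; b=cv2.imread("pics/side0.png")[165:355,165:395]
cv2.imwrite("pics/t0z.png",cv2.resize(a[:, :],None,fx=3.4,fy=2.7,interpolation=cv2.INTER_CUBIC)[:600,:800])
cv2.imwrite("pics/s0z.png",cv2.resize(b,None,fx=3,fy=3,interpolation=cv2.INTER_CUBIC))
```

```text
(no output)
```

View pics/t0z.png

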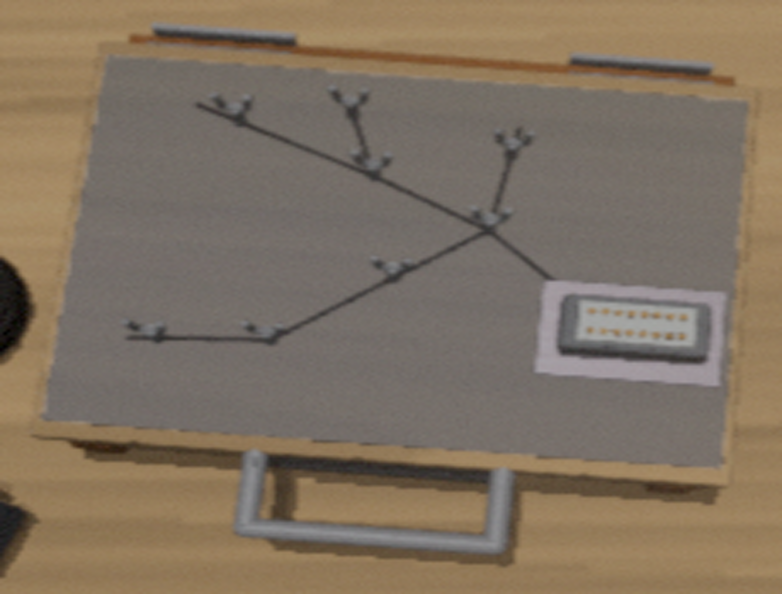

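View pics/s0z.png

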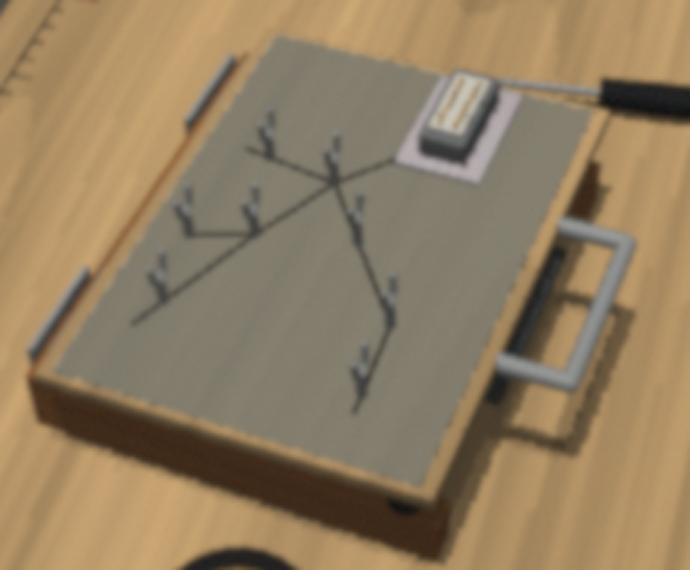

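```bash
cat > h.py <<'E'
import numpy as np,cv2
from scipy.optimize import least_squares
from workcell import r
def proj(c,P):
    k=r.get_calibration(c);T=k["T"];P=np.atleast_2d(P)
    q=(P-T[:3,3])@T[:3,:3]; q=q*[1,-1,-1]
    K=np.array([[k["fx"],0,k["cx"]],[0,k["fy"],k["cy"]],[0,0,1]])
    return cv2.projectPoints(q.reshape(-1,1,3),np.zeros(3),np.zeros(3),K,np.array(k["D"]))[0].reshape(-1,2)
def s2w(p,P):
    c,s=np.cos(p[2]),np.sin(p[2]);P=np.atleast_2d(P)
    return P@np.array([[c,-s,0],[s,c,0],[0,0,1]]).T+[p[0],p[1],0]
def bp(th,P):
    # board point: u from hinge toward front, y, h above underside -> stand
    P=np.atleast_2d(P);u,y,h=P.T
    return np.c_[.130-u*np.cos(th)+h*np.sin(th),y,.060+u*np.sin(th)+h*np.cos(th)]
E
python3 - <<'E'
from h import *
obj=np.array([[-.175,.06,.066],[-.175,-.06,.066],[.13,.17,.072],[.13,-.17,.072],[-.13,-.17,.072],[-.13,.17,.072]])
t=np.array([[256.8,285.2],[332,291.9],[215.9,108.5],[407,124.4],[398.8,267.8],[195.3,249.3]])
s=np.array([[355.7,291.7],[375,245],[175.7,289],[256.7,176.7],[366.7,204.3],[309,331.7]])
f=lambda p:np.r_[(proj("top",s2w(p,obj))-t).ravel(),(proj("side",s2w(p,obj))-s).ravel()]
o=least_squares(f,[.5,0,0],loss='soft_l1');print(o.x);print(f(o.x).reshape(-1,2).round(1))
p=o.x;print(s2w(p,[-.175,0,.066]),s2w(p,[-.13,0,.03]))
E
```

```text
[ 0.67218813  0.04954579 -0.09908   ]
[[ 2.4 -0. ]
 [-0.5 -0.1]
 [-0.8 -4.7]
 [ 2.7 -3. ]
 [ 1.4  2.6]
 [ 0.3  2.5]
 [-1.2  4.4]
 [-1.5  4.9]
 [ 0.5 -0.2]
 [-2.6 -2.9]
 [ 1.4  0.6]
 [ 0.7  2.6]]
[[0.4980464  0.06685643 0.066     ]] [[0.5428257  0.06240512 0.03      ]]
```

```bash
cat >> h.py <<'E'
from scipy.spatial.transform import Rotation as Ro
PS=np.array([.6725,.0495,-.0985])
def Rt(tilt,yaw=None):
    # tool: x stand-forward, y fingers down, tilted so fingers point forward by tilt(deg)
    yaw=PS[2] if yaw is None else yaw
    return Ro.from_euler('z',yaw)*Ro.from_euler('x',-90,degrees=True)*Ro.from_euler('z',-tilt,degrees=True)
def cur():
    s=r.read_state();return s,np.array(s["tool_pos"]),Ro.from_euler('xyz',s["tcp_rot"])
def mv(Pw,R,base=None):
    s,p,R0=cur()
    if base is not None:p,R0=base
    d=R0.inv().apply(np.atleast_2d(Pw)-p)*100
    w=(R0.inv()*R).as_rotvec(degrees=True)
    return d.round(2),w.round(2)
E
python3 - <<'E'
from h import *
print(Rt(30).apply([0,1,0]),Rt(30).apply([1,0,0]))
H=s2w(PS,[-.175,0,.066])[0];print(H)
print(mv(H+[0,0,.15-.019],Rt(0)))
E
```

```text
[ 0.4975764 -0.0491704 -0.8660254] [ 0.8618276  -0.08516563  0.5       ]
[0.49834826 0.06670964 0.066     ]
(array([[-36.75,   3.43, -43.18]]), array([-0.  , 72.45,  0.  ]))
```

Emit:
{"method": "apply_moves", "body": {"claw": 0.5, "targets": [{"tx":-36.7,"ty":3.4,"tz":-43.2,"ry":72.4},{"tx":-36.7,"ty":3.4,"tz":-43.2,"ry":72.4},{"tx":-36.7,"ty":3.4,"tz":-43.2,"ry":72.4},{"tx":-36.7,"ty":3.4,"tz":-43.2,"ry":72.4},{"tx":-36.7,"ty":3.4,"tz":-43.2,"ry":72.4},{"tx":-36.7,"ty":3.4,"tz":-43.2,"ry":72.4},{"tx":-36.7,"ty":3.4,"tz":-43.2,"ry":72.4},{"tx":-36.7,"ty":3.4,"tz":-43.2,"ry":72.4}]}}

```text
invalid input at $.targets[0]: expected keys tx, ty, tz, rx, ry, rz
```

Run:
```python
from h import *
H=s2w(PS,[-.175,0,.066])[0];print(cur()[1],mv(H+[0,0,.15-.019],Rt(0)))
```

```text
[0.24617143 0.5745207  0.23132431] (array([[-36.75,   3.43, -43.18]]), array([-0.  , 72.45,  0.  ]))
```

Emit:
{"method": "apply_moves", "body": {"claw": 0.5, "targets": [{"tx":-36.7,"ty":3.4,"tz":-43.2,"rx":0,"ry":72.4,"rz":0},{"tx":-36.7,"ty":3.4,"tz":-43.2,"rx":0,"ry":72.4,"rz":0},{"tx":-36.7,"ty":3.4,"tz":-43.2,"rx":0,"ry":72.4,"rz":0},{"tx":-36.7,"ty":3.4,"tz":-43.2,"rx":0,"ry":72.4,"rz":0},{"tx":-36.7,"ty":3.4,"tz":-43.2,"rx":0,"ry":72.4,"rz":0},{"tx":-36.7,"ty":3.4,"tz":-43.2,"rx":0,"ry":72.4,"rz":0},{"tx":-36.7,"ty":3.4,"tz":-43.2,"rx":0,"ry":72.4,"rz":0},{"tx":-36.7,"ty":3.4,"tz":-43.2,"rx":0,"ry":72.4,"rz":0}]}}

```text
time: 1.37
tool_pos: [0.3949, 0.2748, 0.2115]
tcp_rot: [-1.57, -0.001, 0.16]
force: [0.9, 1.0, 0.1]
finger_gap: 0.5
```

Run:
```python
from h import *
H=s2w(PS,[-.175,0,.066])[0];print(cur()[1],mv(H+[0,0,.15-.019],Rt(0)))
```

```text
[0.3949136  0.27484311 0.21151423] (array([[  6.89,   1.45, -22.2 ]]), array([-0.02, 14.82,  0.04]))
```

Emit:
{"method": "apply_moves", "body": {"targets": [{"tx":6.9,"ty":1.4,"tz":-22.2,"rx":0,"ry":14.8,"rz":0},{"tx":6.9,"ty":1.4,"tz":-22.2,"rx":0,"ry":14.8,"rz":0},{"tx":6.9,"ty":1.4,"tz":-22.2,"rx":0,"ry":14.8,"rz":0},{"tx":6.9,"ty":1.4,"tz":-22.2,"rx":0,"ry":14.8,"rz":0},{"tx":6.9,"ty":1.4,"tz":-22.2,"rx":0,"ry":14.8,"rz":0},{"tx":6.9,"ty":1.4,"tz":-22.2,"rx":0,"ry":14.8,"rz":0},{"tx":6.9,"ty":1.4,"tz":-22.2,"rx":0,"ry":14.8,"rz":0},{"tx":6.9,"ty":1.4,"tz":-22.2,"rx":0,"ry":14.8,"rz":0}]}}

```text
time: 2.03
tool_pos: [0.4994, 0.0679, 0.1972]
tcp_rot: [-1.571, 0.0, -0.095]
force: [-0.2, 1.1, -0.6]
finger_gap: 0.501
```

Run:
```python
from h import *
H=s2w(PS,[-.175,0,.066])[0];print(cur()[1],mv(H+[0,0,-.021],Rt(0)))
for c in("top","side"):
    im=r.capture(c); cv2.imwrite(f"pics/{c}1.png",im[:,:,::-1])
```

```text
[0.49944228 0.06790993 0.1972188 ] (array([[-0.09, 15.22, -0.13]]), array([-0.01,  0.18, -0.01]))
```

View pics/side1.png

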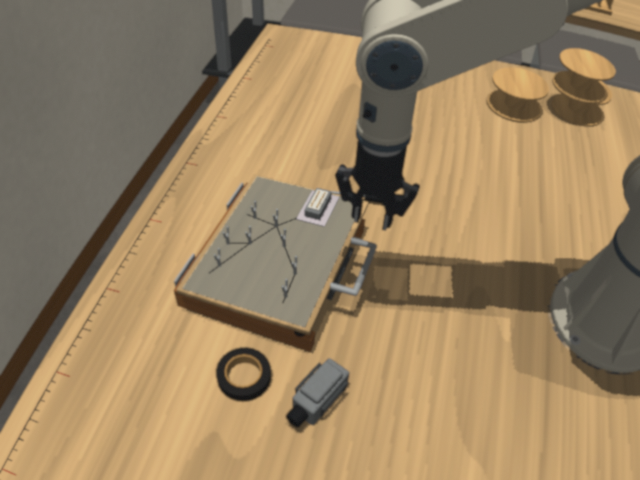

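View pics/top1.png

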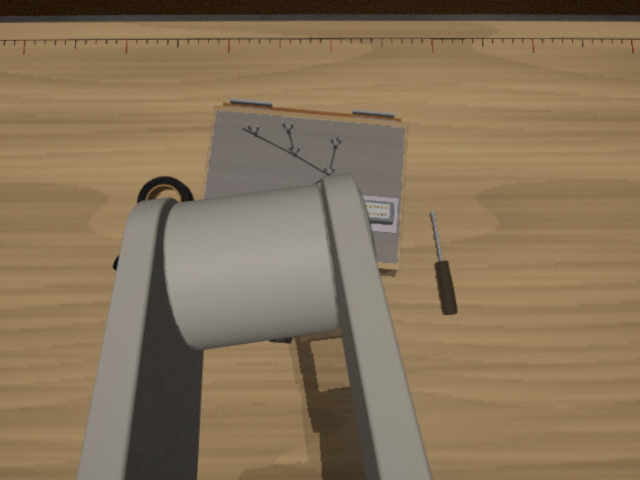

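The side view shows the two fingertips, at (357,215) and (388,222), straddling the handle bar near (365,268). I'll go down now.

Emit:
{"method": "apply_moves", "body": {"targets": [{"tx":0,"ty":3,"tz":-0.1,"rx":0,"ry":0,"rz":0},{"tx":-0.1,"ty":6,"tz":-0.1,"rx":0,"ry":0,"rz":0},{"tx":-0.1,"ty":9,"tz":-0.1,"rx":0,"ry":0,"rz":0},{"tx":-0.1,"ty":11,"tz":-0.1,"rx":0,"ry":0,"rz":0},{"tx":-0.1,"ty":12.5,"tz":-0.1,"rx":0,"ry":0,"rz":0},{"tx":-0.1,"ty":14,"tz":-0.1,"rx":0,"ry":0,"rz":0},{"tx":-0.1,"ty":15,"tz":-0.1,"rx":0,"ry":0,"rz":0},{"tx":-0.1,"ty":15.2,"tz":-0.1,"rx":0,"ry":0,"rz":0}]}}

```text
time: 2.8
tool_pos: [0.4967, 0.0691, 0.044]
tcp_rot: [-1.571, 0.002, -0.091]
force: [-0.6, 0.2, 0.1]
finger_gap: 0.502
```

Emit:
{"method": "apply_moves", "body": {"claw": 0, "targets": [{"tx":0,"ty":0,"tz":0,"rx":0,"ry":0,"rz":0},{"tx":0,"ty":0,"tz":0,"rx":0,"ry":0,"rz":0},{"tx":0,"ty":0,"tz":0,"rx":0,"ry":0,"rz":0},{"tx":0,"ty":0,"tz":0,"rx":0,"ry":0,"rz":0},{"tx":0,"ty":0,"tz":0,"rx":0,"ry":0,"rz":0},{"tx":0,"ty":0,"tz":0,"rx":0,"ry":0,"rz":0},{"tx":0,"ty":0,"tz":0,"rx":0,"ry":0,"rz":0},{"tx":0,"ty":0,"tz":0,"rx":0,"ry":0,"rz":0}]}}

```text
time: 3.47
tool_pos: [0.4993, 0.0685, 0.046]
tcp_rot: [-1.57, -0.003, -0.093]
force: [4.6, 2.9, 0.6]
finger_gap: 0.12
```

Run:
```python
from h import *
s,p,R=cur();print(s["force"],s["finger_gap"])
im=r.capture("side"); cv2.imwrite("pics/side2.png",cv2.resize(im[100:350,200:500,::-1],None,fx=2.4,fy=2.4))
th=np.arange(1,33)*1.12/32  # handle angle
a0=np.arctan2(.006,.305)
pts=bp(th,np.c_[np.full(32,.305),np.zeros(32),np.full(32,.006)])-bp(0,[.305,0,.006])
print(np.c_[th,pts[:,[0]]*100,-pts[:,[2]]*100].round(2))
```

```text
[4.58187869 2.93562976 0.55278601] 0.11979254956258736
[[  0.04   0.04  -1.07]
 [  0.07   0.12  -2.13]
 [  0.11   0.23  -3.19]
 [  0.14   0.38  -4.25]
 [  0.18   0.57  -5.3 ]
 [  0.21   0.8   -6.34]
 [  0.25   1.06  -7.38]
 [  0.28   1.35  -8.41]
 [  0.32   1.69  -9.42]
 [  0.35   2.05 -10.42]
 [  0.38   2.46 -11.41]
 [  0.42   2.9  -12.38]
 [  0.46   3.37 -13.34]
 [  0.49   3.87 -14.28]
 [  0.52   4.41 -15.21]
 [  0.56   4.98 -16.11]
 [  0.6    5.58 -16.99]
 [  0.63   6.21 -17.85]
 [  0.66   6.87 -18.69]
 [  0.7    7.56 -19.51]
 [  0.74   8.28 -20.3 ]
 [  0.77   9.02 -21.06]
 [  0.8    9.79 -21.8 ]
 [  0.84  10.59 -22.51]
 [  0.88  11.41 -23.19]
 [  0.91  12.25 -23.85]
 [  0.94  13.12 -24.47]
 [  0.98  14.01 -25.06]
 [  1.02  14.92 -25.63]
 [  1.05  15.84 -26.15]
 [  1.09  16.79 -26.65]
 [  1.12  17.75 -27.11]]
```

View pics/side2.png

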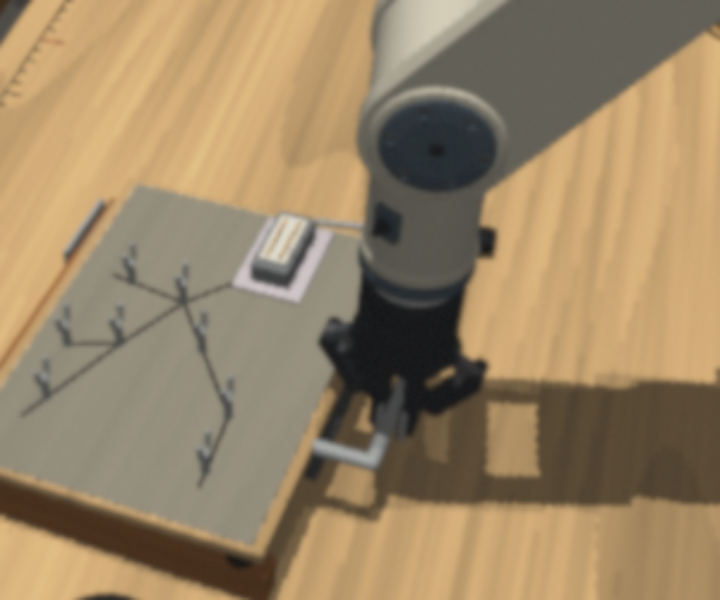

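The bar is in the grip: the gap reads 0.12, and the fingers sit on the bar at the middle of the picture. Lifting along the arc.

Emit:
{"method": "apply_moves", "body": {"targets": [{"tx":0,"ty":-0.5,"tz":0,"rx":0,"ry":0,"rz":0},{"tx":0.1,"ty":-1.5,"tz":0,"rx":0,"ry":0,"rz":0},{"tx":0.2,"ty":-2.5,"tz":0,"rx":0,"ry":0,"rz":0},{"tx":0.3,"ty":-3.5,"tz":0,"rx":0,"ry":0,"rz":0},{"tx":0.4,"ty":-4.5,"tz":0,"rx":0,"ry":0,"rz":0},{"tx":0.6,"ty":-5.5,"tz":0,"rx":0,"ry":0,"rz":0},{"tx":0.8,"ty":-6.4,"tz":0,"rx":0,"ry":0,"rz":0},{"tx":1.0,"ty":-7.3,"tz":0,"rx":0,"ry":0,"rz":0}]}}

```text
time: 4.18
tool_pos: [0.5124, 0.0672, 0.1195]
tcp_rot: [-1.57, -0.009, -0.092]
force: [22.5, -0.2, -15.8]
finger_gap: 0.121
```

Run:
```python
from h import *
s,p,R=cur();print(s["force"],s["finger_gap"],p)
im=r.capture("side"); cv2.imwrite("pics/side3.png",cv2.resize(im[100:350,200:500,::-1],None,fx=2,fy=2))
```

```text
[ 22.45337175  -0.15216126 -15.84513752] 0.12107124575560498 [0.51235038 0.06723579 0.11946359]
```

View pics/side3.png

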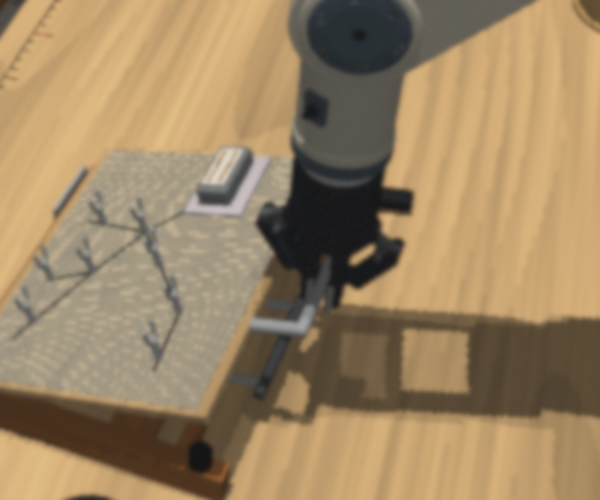

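Emit:
{"method": "apply_moves", "body": {"targets": [{"tx":0.6,"ty":-0.9,"tz":0,"rx":0,"ry":0,"rz":0},{"tx":1.0,"ty":-1.9,"tz":0,"rx":0,"ry":0,"rz":0},{"tx":1.4,"ty":-2.9,"tz":0,"rx":0,"ry":0,"rz":0},{"tx":1.8,"ty":-3.9,"tz":0,"rx":0,"ry":0,"rz":0},{"tx":2.2,"ty":-4.9,"tz":0,"rx":0,"ry":0,"rz":0},{"tx":2.7,"ty":-5.8,"tz":0,"rx":0,"ry":0,"rz":0},{"tx":3.2,"ty":-6.8,"tz":0,"rx":0,"ry":0,"rz":0},{"tx":3.8,"ty":-7.7,"tz":0,"rx":0,"ry":0,"rz":0}]}}

```text
time: 4.9
tool_pos: [0.546, 0.0638, 0.1947]
tcp_rot: [-1.571, 0.0, -0.093]
force: [6.4, 2.7, -13.8]
finger_gap: 0.117
```

Emit:
{"method": "apply_moves", "body": {"targets": [{"tx":0.7,"ty":-1.1,"tz":0,"rx":0,"ry":0,"rz":0},{"tx":1.4,"ty":-2.0,"tz":0,"rx":0,"ry":0,"rz":0},{"tx":2.1,"ty":-2.9,"tz":0,"rx":0,"ry":0,"rz":0},{"tx":2.8,"ty":-3.8,"tz":0,"rx":0,"ry":0,"rz":0},{"tx":3.5,"ty":-4.6,"tz":0,"rx":0,"ry":0,"rz":0},{"tx":4.2,"ty":-5.4,"tz":0,"rx":0,"ry":0,"rz":0},{"tx":4.9,"ty":-6.1,"tz":0,"rx":0,"ry":0,"rz":0},{"tx":5.7,"ty":-6.9,"tz":0,"rx":0,"ry":0,"rz":0}]}}

```text
time: 5.57
tool_pos: [0.6015, 0.0584, 0.2617]
tcp_rot: [-1.571, 0.004, -0.092]
force: [10.2, 1.7, -23.8]
finger_gap: 0.117
```

Emit:
{"method": "apply_moves", "body": {"targets": [{"tx":0.9,"ty":-0.5,"tz":0,"rx":0,"ry":0,"rz":0},{"tx":1.7,"ty":-1.2,"tz":0,"rx":0,"ry":0,"rz":0},{"tx":2.6,"ty":-1.9,"tz":0,"rx":0,"ry":0,"rz":0},{"tx":3.5,"ty":-2.5,"tz":0,"rx":0,"ry":0,"rz":0},{"tx":4.4,"ty":-3.1,"tz":0,"rx":0,"ry":0,"rz":0},{"tx":5.3,"ty":-3.7,"tz":0,"rx":0,"ry":0,"rz":0},{"tx":6.1,"ty":-4.1,"tz":0,"rx":0,"ry":0,"rz":0},{"tx":6.6,"ty":-4.4,"tz":0,"rx":0,"ry":0,"rz":0}]}}

```text
time: 6.23
tool_pos: [0.6666, 0.0519, 0.3068]
tcp_rot: [-1.572, 0.006, -0.093]
force: [-4.5, 0.1, -7.9]
finger_gap: 0.12
```

Run:
```python
from h import *
s,p,R=cur();print(s["force"],s["finger_gap"],p)
im=r.capture("side"); cv2.imwrite("pics/side4.png",cv2.resize(im[:,100:500,::-1],None,fx=1.2,fy=1.2))
```

```text
[-4.49338035  0.06100612 -7.87204995] 0.11962875091146222 [0.66661112 0.05191338 0.30684867]
```

View pics/side4.png

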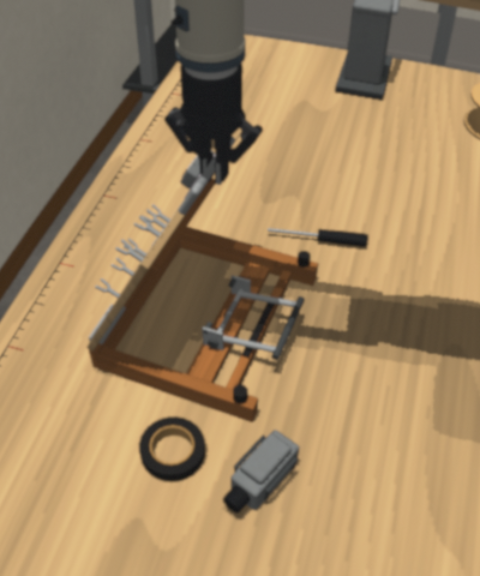

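Side view: the board is well up, held at (210,170) of the crop. The folded leg lies in front, with its head bar from (300,300) to (285,345). Next I'll refine the stand pose from the arc, then release.

Run:
```python
from h import *
P=np.array([[.4993,.0685,.046],[.5124,.0672,.1195],[.546,.0638,.1947],[.6015,.0584,.2617],[.6666,.0519,.3068]])
c,s=np.cos(PS[2]),np.sin(PS[2])
X=P[:,0]*c+P[:,1]*s
f=lambda q:np.hypot(X-q[0],P[:,2]+.02+q[1]-.06)-.30506
o=least_squares(f,[.8,0]);print(o.x,f(o.x))
print("stand X along", o.x[0]-.13, "img", PS[0]*c+PS[1]*s)
```

```text
[0.79566743 0.00609634] [ 7.03352919e-04 -4.27609736e-04 -5.55003651e-04 -5.24438025e-05
  4.75346700e-04]
stand X along 0.6656674333420686 img 0.6643723857550736
```

Emit:
{"method": "apply_moves", "body": {"claw": 0.35, "targets": [{"tx":0,"ty":0,"tz":0,"rx":0,"ry":0,"rz":0},{"tx":0,"ty":0,"tz":0,"rx":0,"ry":0,"rz":0},{"tx":0,"ty":0,"tz":0,"rx":0,"ry":0,"rz":0},{"tx":0,"ty":0,"tz":0,"rx":0,"ry":0,"rz":0},{"tx":0,"ty":-0.5,"tz":0,"rx":0,"ry":0,"rz":0},{"tx":-0.1,"ty":-1.5,"tz":0,"rx":0,"ry":0,"rz":0},{"tx":-0.2,"ty":-3.0,"tz":0,"rx":0,"ry":0,"rz":0},{"tx":-0.3,"ty":-5,"tz":0,"rx":0,"ry":0,"rz":0}]}}

```text
time: 6.95
tool_pos: [0.6648, 0.0527, 0.3587]
tcp_rot: [-1.571, 0.001, -0.092]
force: [1.6, -0.7, -0.0]
finger_gap: 0.35
```

```bash
sed -i 's/^PS=.*/PS=np.array([.6738,.0494,-.0985])/' h.py
python3 - <<'E'
from h import *
print(mv(s2w(PS,[-.23,0,.25]),Rt(40)))
E
```

```text
(array([[-22.06,  10.9 ,  -0.1 ]]), array([ -0.11,   0.35, -40.08]))
```

Emit:
{"method": "apply_moves", "body": {"claw": 0, "targets": [{"tx":-4,"ty":-1,"tz":0,"rx":0,"ry":0.3,"rz":0},{"tx":-8,"ty":0,"tz":0,"rx":0,"ry":0.3,"rz":-7},{"tx":-12,"ty":2,"tz":0,"rx":0,"ry":0.3,"rz":-14},{"tx":-16,"ty":4,"tz":0,"rx":0,"ry":0.3,"rz":-21},{"tx":-19,"ty":6,"tz":0,"rx":0,"ry":0.3,"rz":-28},{"tx":-22,"ty":8,"tz":-0.1,"rx":0,"ry":0.3,"rz":-35},{"tx":-22,"ty":10.9,"tz":-0.1,"rx":0,"ry":0.3,"rz":-40},{"tx":-22,"ty":10.9,"tz":-0.1,"rx":0,"ry":0.3,"rz":-40}]}}

```text
time: 7.62
tool_pos: [0.4502, 0.0664, 0.259]
tcp_rot: [-1.582, -0.671, -0.104]
force: [2.2, -2.3, -0.1]
finger_gap: 0.003
```

Run:
```python
from h import *
s,p,R=cur();print(s["force"],s["finger_gap"],p)
for c in ("side","top"):
    im=r.capture(c); cv2.imwrite(f"pics/{c}5.png",im[:,:,::-1])
    for t in("prop_head","prop_mid","board","hood","tape","driver"):
        d=r.cut_out(c,t); print(c,t,[(round(x["score"],2),x["rect"]) for x in d])
    for a in (0,5,10,-5):
        a=np.radians(a);print(a,proj(c,s2w(PS,[[-.025-.105*np.cos(a),y,.03+.105*np.sin(a)] for y in(.06,0,-.06)])).round(1).tolist())
```

```text
[ 2.18434532 -2.2925534  -0.11559315] 0.0030622712342994094 [0.4502176  0.0664379  0.25895845]
side prop_head [(0.6, [284.9, 360.1, 351.4, 426.8]), (0.58, [282.9, 242.6, 353.6, 300.6])]
side prop_mid [(0.75, [279.0, 242.0, 355.5, 298.5])]
side board [(0.73, [173.9, 97.9, 305.0, 291.1])]
side hood [(0.91, [284.7, 363.4, 349.9, 429.6]), (0.19, [173.5, 98.5, 305.4, 291.1])]
side tape [(0.97, [210.3, 347.9, 269.4, 404.0])]
side driver [(0.73, [213.2, 346.9, 269.1, 403.3]), (0.61, [324.2, 193.1, 404.8, 206.7]), (0.37, [283.3, 358.4, 350.9, 431.7])]
0.0 [[329.4, 300.2], [339.8, 276.9], [349.4, 255.2]]
0.08726646259971647 [[329.4, 297.2], [339.8, 273.9], [349.6, 252.1]]
0.17453292519943295 [[329.0, 294.1], [339.5, 270.8], [349.3, 249.0]]
-0.08726646259971647 [[329.0, 303.0], [339.3, 279.8], [348.9, 258.1]]
top prop_head [(0.96, [259.9, 202.1, 336.8, 271.4]), (0.62, [163.7, 78.4, 442.6, 145.6])]
top prop_mid [(0.62, [258.9, 200.4, 337.6, 268.1])]
top board [(0.72, [163.1, 78.0, 439.6, 144.3])]
top hood [(0.71, [112.5, 255.9, 195.7, 298.9])]
top tape [(0.68, [135.6, 175.4, 193.2, 231.6])]
top driver [(0.56, [432.8, 208.9, 458.1, 312.8])]
0.0 [[264.7, 259.2], [298.9, 262.3], [333.0, 265.4]]
0.08726646259971647 [[264.1, 258.5], [298.7, 261.7], [333.3, 264.8]]
0.17453292519943295 [[263.6, 257.3], [298.6, 260.5], [333.5, 263.7]]
-0.08726646259971647 [[265.3, 259.5], [299.1, 262.6], [332.8, 265.6]]
```

View pics/side5.png

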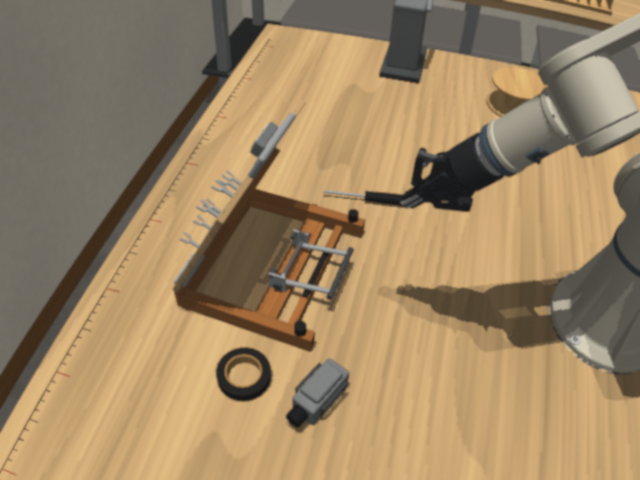

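View pics/top5.png

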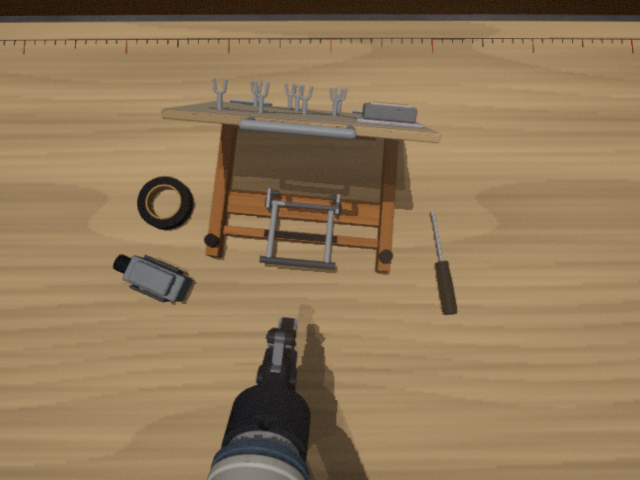

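Board stays up. The leg's head bar spans (262,260) to (335,266) in the top view. Zooming in for the bar height.

Run:
```python
from h import *
im=cv2.imread("pics/side5.png")
z=cv2.resize(im[225:315,260:370],None,fx=7,fy=6.6,interpolation=cv2.INTER_CUBIC)
for a,col in ((0,(0,0,255)),(5,(0,255,0)),(10,(255,0,0))):
    a=np.radians(a)
    for q in proj("side",s2w(PS,[[-.025-.105*np.cos(a),y,.03+.105*np.sin(a)] for y in(.065,.05,-.05,-.065)])): cv2.circle(z,(int((q[0]-260+.5)*7),int((q[1]-225+.5)*6.6)),3,col,-1)
cv2.imwrite("pics/s5z.png",z)
im=cv2.imread("pics/top5.png")
z=cv2.resize(im[190:340,240:350],None,fx=5,fy=4,interpolation=cv2.INTER_CUBIC)
for a,col in ((0,(0,0,255)),(5,(0,255,0)),(10,(255,0,0))):
    a=np.radians(a)
    for q in proj("top",s2w(PS,[[-.025-.105*np.cos(a),y,.03+.105*np.sin(a)] for y in(.065,.05,-.05,-.065)])): cv2.circle(z,(int((q[0]-240+.5)*5),int((q[1]-190+.5)*4)),2,col,-1)
p=cur()[1];q=proj("top",p)[0];print(q);cv2.circle(z,(int((q[0]-240+.5)*5),int((q[1]-190+.5)*4)),3,(0,0,255),-1)
cv2.imwrite("pics/t5z.png",z)
```

```text
[288.86496057 321.94720871]
```

View pics/s5z.png

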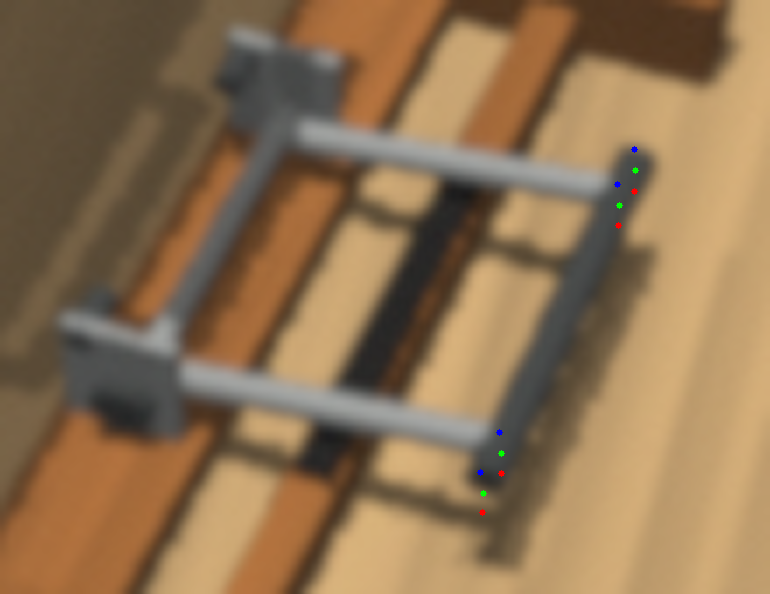

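View pics/t5z.png

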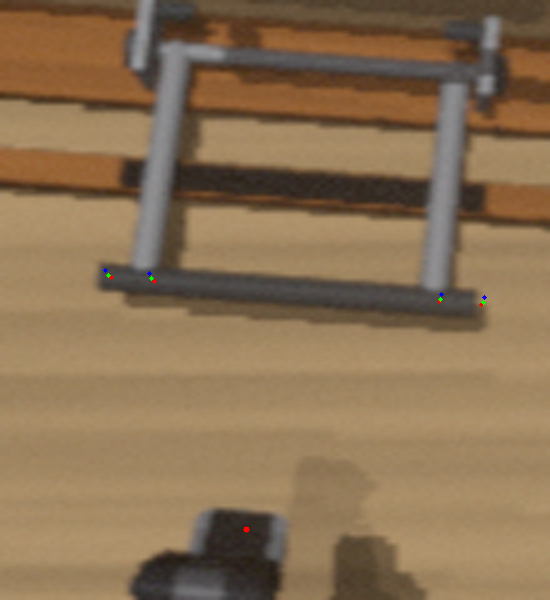

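```bash
cat >> h.py <<'E'
def tcp(B,t,off,s): # stand xz of bar, tilt deg -> stand tcp
    t=np.radians(t);d=np.array([np.sin(t),-np.cos(t)]);n=np.array([np.cos(t),np.sin(t)])
    q=np.array(B)-n*off+d*s; return np.array([q[0],0.001,q[1]])
def head(a): a=np.radians(a);return np.array([-.025-.105*np.cos(a),.03+.105*np.sin(a)])
def sp(p): # world->stand
    return (np.asarray(p)-[PS[0],PS[1],0])@Ro.from_euler('z',PS[2]).as_matrix()
E
python3 - <<'E'
from h import *
print(sp(cur()[1]),cur()[0]["tcp_rot"])
B=head(10);print(B)
print(mv(s2w(PS,tcp(B,40,.026,-.045)),Rt(40)))
print(mv(s2w(PS,tcp(B,40,.026,.016)),Rt(40)))
E
```

```text
[-0.22167071 -0.00502585  0.2589897 ] [-1.5845783  -0.66649115 -0.10445655]
[-0.12840481  0.04823306]
(array([[-8.44, 17.9 ,  0.88]]), array([ 1.  , -0.25, -1.81]))
(array([[-8.25, 24.  ,  0.98]]), array([ 1.  , -0.25, -1.81]))
```

Emit:
{"method": "apply_moves", "body": {"targets": [{"tx":-4.2,"ty":0,"tz":0.4,"rx":1.0,"ry":-0.2,"rz":-1.8},{"tx":-8.4,"ty":2,"tz":0.9,"rx":1.0,"ry":-0.2,"rz":-1.8},{"tx":-8.4,"ty":6,"tz":0.9,"rx":1.0,"ry":-0.2,"rz":-1.8},{"tx":-8.4,"ty":10,"tz":0.9,"rx":1.0,"ry":-0.2,"rz":-1.8},{"tx":-8.4,"ty":14,"tz":0.9,"rx":1.0,"ry":-0.2,"rz":-1.8},{"tx":-8.4,"ty":17,"tz":0.9,"rx":1.0,"ry":-0.2,"rz":-1.8},{"tx":-8.4,"ty":17.9,"tz":0.9,"rx":1.0,"ry":-0.2,"rz":-1.8},{"tx":-8.4,"ty":17.9,"tz":0.9,"rx":1.0,"ry":-0.2,"rz":-1.8}]}}

```text
time: 8.98
tool_pos: [0.4895, 0.074, 0.162]
tcp_rot: [-1.574, -0.641, -0.1]
force: [-0.1, -0.5, 0.3]
finger_gap: 0.001
```

Run:
```python
from h import *
s,p,R=cur();print(sp(p),s["tcp_rot"],s["force"])
B=head(10)
print(mv(s2w(PS,tcp(B,40,.026,.016)),Rt(40)))
im=r.capture("side"); cv2.imwrite("pics/side6.png",cv2.resize(im[180:330,250:470,::-1],None,fx=3.6,fy=3.6))
```

```text
[-0.18586426  0.00637339  0.16203378] [-1.57433191 -0.64107433 -0.09962196] [-0.13055434 -0.47953539  0.3158681 ]
(array([[-4.7 , 14.3 , -0.48]]), array([ 0.24, -0.04, -3.27]))
```

View pics/side6.png

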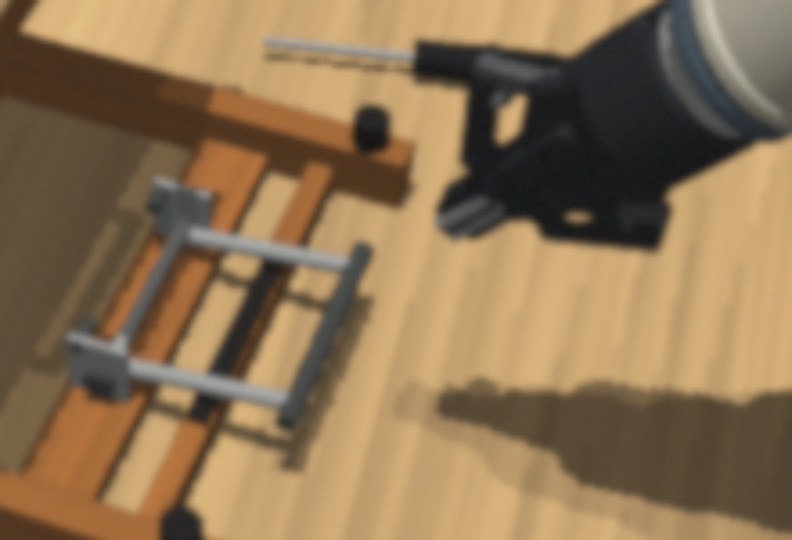

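Run:
```python
from h import *
s,p,R=cur();print(s["qpos"].round(3),s["joint_velocities"].round(2),sp(p))
B=head(10)
print(mv(s2w(PS,tcp(B,40,.026,-.045)),Rt(40)))
```

```text
[ 0.318  0.072  2.399 -1.295  0.258  1.628] [ 0.02 -0.04  0.04 -0.    0.02  0.03] [-0.18480671  0.00669582  0.16231097]
(array([[-5.16,  8.17, -0.54]]), array([ 0.23, -0.05, -3.23]))
```

The arm ran into the wrist singularity: q5 is about 0.26 and q4 is at its limit. I'll back off to a smaller tilt.

Run:
```python
from h import *
print(mv(s2w(PS,[-.17,.001,.18]),Rt(10)))
```

```text
(array([[ 2.25, -0.53, -0.57]]), array([ 0.21, -0.11, 26.77]))
```

Emit:
{"method": "apply_moves", "body": {"targets": [{"tx":2.2,"ty":-0.5,"tz":-0.6,"rx":0,"ry":0,"rz":4},{"tx":2.2,"ty":-0.5,"tz":-0.6,"rx":0,"ry":0,"rz":9},{"tx":2.2,"ty":-0.5,"tz":-0.6,"rx":0,"ry":0,"rz":14},{"tx":2.2,"ty":-0.5,"tz":-0.6,"rx":0,"ry":0,"rz":19},{"tx":2.2,"ty":-0.5,"tz":-0.6,"rx":0,"ry":0,"rz":24},{"tx":2.2,"ty":-0.5,"tz":-0.6,"rx":0.2,"ry":0,"rz":26.8},{"tx":2.2,"ty":-0.5,"tz":-0.6,"rx":0.2,"ry":0,"rz":26.8},{"tx":2.2,"ty":-0.5,"tz":-0.6,"rx":0.2,"ry":0,"rz":26.8}]}}

```text
time: 9.7
tool_pos: [0.5037, 0.0684, 0.1816]
tcp_rot: [-1.565, -0.171, -0.098]
force: [0.9, -1.9, 0.4]
finger_gap: -0.0
```

Run:
```python
from h import *
s,p,R=cur();print(s["qpos"].round(4).tolist(),p.tolist(),s["tcp_rot"].tolist(),sp(p))
```

```text
[0.1572, 0.1492, 2.0462, -0.0532, 0.7799, 0.2898] [0.503669004431979, 0.06835832964986796, 0.18160463613992167] [-1.5649627050836905, -0.17102894653243372, -0.09842959968799869] [-0.17117071  0.00213562  0.18160464]
```

```bash
cat > fk.py <<'E'
from h import *
D=[([1.16357114,.353635292,1.63416310,0,1.15519929,-.00239363433],[0.24596609,0.57402998,0.23055732]),
([0.318,0.072,2.399,-1.295,0.258,1.628],[0.4895,0.074,0.162]),
([0.1572,0.1492,2.0462,-0.0532,0.7799,0.2898],[0.50367,0.06836,0.1816])]
def fk(x,q):
    a1,d1,L2,L3,a3,Lt=x
    R1=Ro.from_euler('z',q[0])
    v=np.array([a1+L2*np.sin(q[1])+L3*np.sin(q[1]+q[2])+a3*np.cos(q[1]+q[2]),0,d1+L2*np.cos(q[1])+L3*np.cos(q[1]+q[2])-a3*np.sin(q[1]+q[2])])
    Rw=Ro.from_euler('y',q[1]+q[2])*Ro.from_euler('z',q[3])*Ro.from_euler('y',q[4])
    v=v+Rw.apply([0,0,Lt]);return R1.apply(v)
def res(x):return np.r_[np.concatenate([fk(x,q)-p for q,p in D]),1e-3*(np.array(x)-[0,.3,.45,.45,0,.35])]
if __name__=="__main__":
    o=least_squares(res,[0,.3,.45,.45,0,.35]);print(o.x.round(4),res(o.x).round(4))
E
python3 fk.py
```

```text
[0.0036 0.2901 0.5641 0.4917 0.0581 0.3365] [ 0.0014 -0.0006 -0.     -0.0001  0.0001 -0.      0.0002 -0.0012  0.0001
  0.     -0.      0.0001  0.      0.0001 -0.    ]
```

```bash
cat >> fk.py <<'E'
X=np.array([0.0036,0.2901,0.5641,0.4917,0.0581,0.3365])
def ydir(q): return (Ro.from_euler('z',q[0])*Ro.from_euler('y',q[1]+q[2])*Ro.from_euler('z',q[3])*Ro.from_euler('y',q[4])).apply([0,0,1])
def ik(P,t,yaw,q0):
    d=Rt(t,yaw).apply([0,1,0])
    f=lambda q:np.r_[fk(X,q)-P,.3*(ydir(q)-d)]
    o=least_squares(f,q0,bounds=([-2.6,-.92,.06,-1.3,0],[2.6,2.1,2.66,4.4,2.69]));return o.x,np.abs(o.fun).max()
E
python3 - <<'E'
from fk import *
for yaw in (-.0985,.13):
  for t in (15,20,25,30,40):
    for phi in (10,30,50,70,90,100):
        P=s2w(PS,tcp(head(phi),t,.022,.016))[0]
        q,e=ik(P,t,yaw,[.15,.2,2.1,0,.5]);print(yaw,t,phi,P.round(3),q.round(2),round(e,4))
E
```

```text
-0.0985 15 10 [0.529 0.065 0.027] [ 0.16  0.43  2.16 -0.23  0.3 ] 0.0
-0.0985 15 30 [0.542 0.063 0.061] [ 0.16  0.38  2.12 -0.17  0.4 ] 0.0
-0.0985 15 50 [0.565 0.061 0.089] [ 0.14  0.35  2.06 -0.14  0.48] 0.0
-0.0985 15 70 [0.596 0.058 0.108] [ 0.13  0.36  1.98 -0.11  0.54] 0.0
-0.0985 15 90 [0.632 0.055 0.114] [ 0.12  0.4   1.9  -0.1   0.59] 0.0
-0.0985 15 100 [0.65  0.053 0.112] [ 0.11  0.42  1.87 -0.09  0.6 ] 0.0
-0.0985 20 10 [0.531 0.065 0.026] [ 0.18  0.43  2.21 -0.54  0.18] 0.0
-0.0985 20 30 [0.543 0.063 0.06 ] [ 0.17  0.37  2.18 -0.35  0.27] 0.0
-0.0985 20 50 [0.567 0.061 0.088] [ 0.16  0.34  2.12 -0.25  0.36] 0.0
-0.0985 20 70 [0.598 0.058 0.106] [ 0.14  0.35  2.04 -0.2   0.42] 0.0
-0.0985 20 90 [0.634 0.054 0.112] [ 0.13  0.38  1.97 -0.17  0.46] 0.0
-0.0985 20 100 [0.652 0.053 0.111] [ 0.12  0.4   1.93 -0.16  0.47] 0.0
-0.0985 25 10 [0.533 0.064 0.024] [ 0.2   0.44  2.26 -1.3   0.13] 0.0024
-0.0985 25 30 [0.545 0.063 0.059] [ 0.19  0.37  2.23 -0.8   0.17] 0.0
-0.0985 25 50 [0.569 0.061 0.087] [ 0.17  0.34  2.17 -0.5   0.24] 0.0
-0.0985 25 70 [0.6   0.058 0.105] [ 0.16  0.3
[... 2195 characters left out ...]
3 3.09 0.17] 0.0
0.13 30 30 [0.548 0.063 0.058] [0.11 0.38 2.29 2.94 0.06] 0.0
0.13 30 50 [0.571 0.061 0.086] [0.1  0.34 2.24 0.36 0.05] 0.0
0.13 30 70 [0.602 0.057 0.104] [0.08 0.33 2.16 0.2  0.12] 0.0
0.13 30 90 [0.638 0.054 0.11 ] [0.07 0.36 2.09 0.18 0.17] 0.0
0.13 30 100 [0.656 0.052 0.109] [0.06 0.39 2.05 0.19 0.18] 0.0
0.13 40 10 [0.54  0.064 0.022] [0.11 0.54 2.42 3.11 0.51] 0.0
0.13 40 30 [0.552 0.062 0.056] [0.1  0.44 2.39 3.09 0.39] 0.0
0.13 40 50 [0.575 0.06  0.084] [0.09 0.38 2.34 3.04 0.28] 0.0
0.13 40 70 [0.607 0.057 0.102] [0.07 0.36 2.27 2.95 0.19] 0.0
0.13 40 90 [0.642 0.053 0.109] [0.06 0.38 2.19 2.81 0.14] 0.0
0.13 40 100 [0.661 0.052 0.107] [0.05 0.41 2.16 2.74 0.13] 0.0
```

Run:
```python
from fk import *
B=head(10)
for off,s in ((.032,-.04),(.032,.02)):
    P=s2w(PS,tcp(B,20,off,s));print(P,mv(P,Rt(20)),ik(P[0],20,PS[2],[.15,.2,2.1,0,.5])[0].round(2))
```

```text
[[0.50257703 0.06732509 0.07487612]] (array([[-1.91, 10.5 , -0.17]]), array([ -0.33,  -0.03, -10.2 ])) [ 0.2   0.29  2.25 -0.37  0.28]
[[0.52299877 0.06530702 0.01849456]] (array([[-0.85, 16.4 , -0.21]]), array([ -0.33,  -0.03, -10.2 ])) [ 0.19  0.44  2.23 -0.63  0.16]
```

Emit:
{"method": "apply_moves", "body": {"targets": [{"tx":-0.5,"ty":2,"tz":-0.1,"rx":-0.3,"ry":0,"rz":-3},{"tx":-1,"ty":4,"tz":-0.2,"rx":-0.3,"ry":0,"rz":-6},{"tx":-1.5,"ty":6,"tz":-0.2,"rx":-0.3,"ry":0,"rz":-10.2},{"tx":-1.9,"ty":8,"tz":-0.2,"rx":-0.3,"ry":0,"rz":-10.2},{"tx":-1.9,"ty":10,"tz":-0.2,"rx":-0.3,"ry":0,"rz":-10.2},{"tx":-1.9,"ty":10.5,"tz":-0.2,"rx":-0.3,"ry":0,"rz":-10.2},{"tx":-1.9,"ty":10.5,"tz":-0.2,"rx":-0.3,"ry":0,"rz":-10.2},{"tx":-1.9,"ty":10.5,"tz":-0.2,"rx":-0.3,"ry":0,"rz":-10.2}]}}

```text
time: 10.37
tool_pos: [0.5015, 0.0648, 0.0734]
tcp_rot: [-1.576, -0.352, -0.1]
force: [0.8, 0.8, 0.4]
finger_gap: -0.002
```

Run:
```python
from fk import *
s,p,R=cur();print(s["qpos"].round(3).tolist(),sp(p),s["tcp_rot"],s["force"])
B=head(10)
for off,s in ((.032,.02),):
    P=s2w(PS,tcp(B,20,off,s));print(P,mv(P,Rt(20)))
im=r.capture("side"); cv2.imwrite("pics/side7.png",cv2.resize(im[180:330,250:470,::-1],None,fx=3.6,fy=3.6))
```

```text
[0.197, 0.294, 2.255, -0.397, 0.277, 0.663] [-0.17295529 -0.0016069   0.07335202] [-1.57582441 -0.35182442 -0.09975222] [0.83337462 0.8303549  0.40695249]
[[0.52299877 0.06530702 0.01849456]] (array([[0.11, 5.88, 0.29]]), array([ 0.31, -0.07,  0.16]))
```

View pics/side7.png

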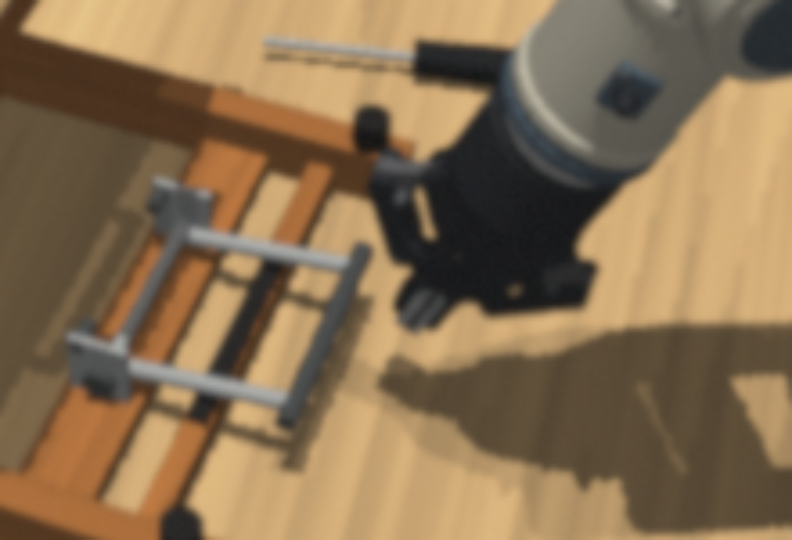

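The shut fingertips, at (420,310) in the crop, are in front of the head bar, which runs from (360,250) to (290,420). Inserting below it.

Emit:
{"method": "apply_moves", "body": {"targets": [{"tx":0.1,"ty":1.0,"tz":0.1,"rx":0.3,"ry":0,"rz":0},{"tx":0.1,"ty":2.0,"tz":0.2,"rx":0.3,"ry":0,"rz":0},{"tx":0.1,"ty":3.0,"tz":0.3,"rx":0.3,"ry":0,"rz":0},{"tx":0.1,"ty":4.0,"tz":0.3,"rx":0.3,"ry":0,"rz":0},{"tx":0.1,"ty":4.8,"tz":0.3,"rx":0.3,"ry":0,"rz":0},{"tx":0.1,"ty":5.4,"tz":0.3,"rx":0.3,"ry":0,"rz":0},{"tx":0.1,"ty":5.8,"tz":0.3,"rx":0.3,"ry":0,"rz":0},{"tx":0.1,"ty":5.8,"tz":0.3,"rx":0.3,"ry":0,"rz":0}]}}

```text
time: 11.08
tool_pos: [0.5232, 0.0654, 0.0185]
tcp_rot: [-1.57, -0.352, -0.1]
force: [0.0, -0.3, 0.3]
finger_gap: 0.004
```

Emit:
{"method": "apply_moves", "body": {"targets": [{"tx":0.1,"ty":0,"tz":0,"rx":0,"ry":0,"rz":0},{"tx":0.2,"ty":0,"tz":0,"rx":0,"ry":0,"rz":0},{"tx":0.3,"ty":0,"tz":0,"rx":0,"ry":0,"rz":0},{"tx":0.4,"ty":0,"tz":0,"rx":0,"ry":0,"rz":0},{"tx":0.5,"ty":0,"tz":0,"rx":0,"ry":0,"rz":0},{"tx":0.6,"ty":0,"tz":0,"rx":0,"ry":0,"rz":0},{"tx":0.7,"ty":0,"tz":0,"rx":0,"ry":0,"rz":0},{"tx":0.8,"ty":0,"tz":0,"rx":0,"ry":0,"rz":0}]}}

```text
time: 11.75
tool_pos: [0.5301, 0.0647, 0.0216]
tcp_rot: [-1.57, -0.352, -0.1]
force: [0.4, 0.5, 0.3]
finger_gap: -0.0
```

Run:
```python
from fk import *
s,p,R=cur();print(s["qpos"].round(3).tolist(),sp(p),s["tcp_rot"],s["force"])
im=r.capture("side"); cv2.imwrite("pics/side8.png",cv2.resize(im[180:330,250:470,::-1],None,fx=3.6,fy=3.6))
```

```text
[0.179, 0.439, 2.219, -0.585, 0.172, 0.841] [-0.14453431  0.0010615   0.02161022] [-1.57032791 -0.35199658 -0.09979169] [0.4480729  0.48053936 0.30054904]
```

View pics/side8.png

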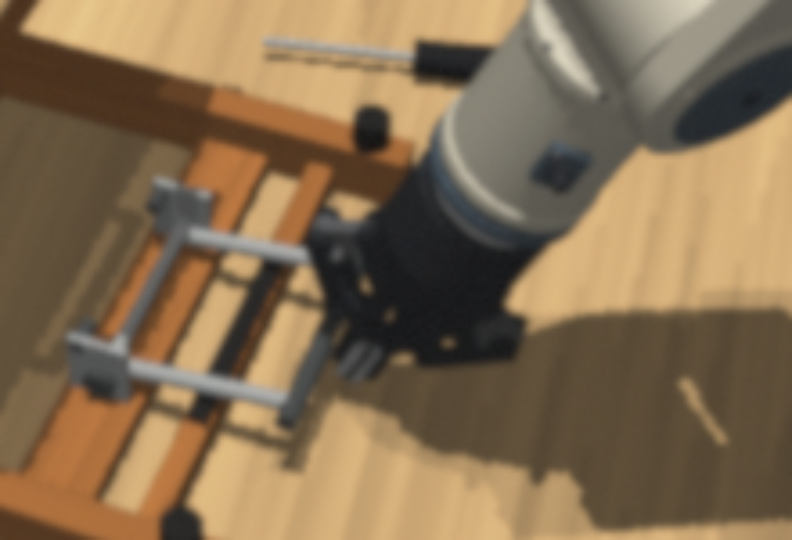

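The fingertips, at (360,365), are just short of the bar with no contact yet. Continuing slowly.

Emit:
{"method": "apply_moves", "body": {"targets": [{"tx":0.1,"ty":0,"tz":0,"rx":0,"ry":0,"rz":0},{"tx":0.2,"ty":0,"tz":0,"rx":0,"ry":0,"rz":0},{"tx":0.3,"ty":0,"tz":0,"rx":0,"ry":0,"rz":0},{"tx":0.4,"ty":0,"tz":0,"rx":0,"ry":0,"rz":0},{"tx":0.5,"ty":0,"tz":0,"rx":0,"ry":0,"rz":0},{"tx":0.6,"ty":0,"tz":0,"rx":0,"ry":0,"rz":0},{"tx":0.6,"ty":0,"tz":0,"rx":0,"ry":0,"rz":0},{"tx":0.6,"ty":0,"tz":0,"rx":0,"ry":0,"rz":0}]}}

```text
time: 12.47
tool_pos: [0.5325, 0.0638, 0.0223]
tcp_rot: [-1.572, -0.347, -0.099]
force: [-10.4, 5.8, 1.1]
finger_gap: 0.0
```

Run:
```python
from fk import *
t=np.radians(20)
for a in range(10,122,3):
    d=head(a)-head(10); print(a,(100*np.array([d[0]*np.cos(t)+d[1]*np.sin(t),d[0]*np.sin(t)-d[1]*np.cos(t)])).round(2))
```

```text
10 [0. 0.]
13 [ 0.29 -0.47]
16 [ 0.6  -0.92]
19 [ 0.93 -1.36]
22 [ 1.29 -1.78]
25 [ 1.67 -2.17]
28 [ 2.07 -2.55]
31 [ 2.49 -2.91]
34 [ 2.92 -3.24]
37 [ 3.37 -3.56]
40 [ 3.84 -3.84]
43 [ 4.33 -4.11]
46 [ 4.82 -4.34]
49 [ 5.33 -4.55]
52 [ 5.85 -4.74]
55 [ 6.38 -4.89]
58 [ 6.91 -5.02]
61 [ 7.45 -5.12]
64 [ 8.   -5.19]
67 [ 8.54 -5.24]
70 [ 9.09 -5.25]
73 [ 9.64 -5.24]
76 [10.19 -5.19]
79 [10.74 -5.12]
82 [11.28 -5.02]
85 [11.81 -4.89]
88 [12.34 -4.74]
91 [12.86 -4.55]
94 [13.36 -4.34]
97 [13.86 -4.11]
100 [14.34 -3.84]
103 [14.81 -3.56]
106 [15.27 -3.24]
109 [15.7  -2.91]
112 [16.12 -2.55]
115 [16.52 -2.17]
118 [16.9  -1.78]
121 [17.25 -1.36]
```

Emit:
{"method": "apply_moves", "body": {"targets": [{"tx":0.1,"ty":-0.3,"tz":0,"rx":0,"ry":0,"rz":0},{"tx":0.3,"ty":-0.6,"tz":0,"rx":0,"ry":0,"rz":0},{"tx":0.5,"ty":-0.9,"tz":0,"rx":0,"ry":0,"rz":0},{"tx":0.7,"ty":-1.2,"tz":0,"rx":0,"ry":0,"rz":0},{"tx":0.9,"ty":-1.4,"tz":0,"rx":0,"ry":0,"rz":0},{"tx":1.2,"ty":-1.7,"tz":0,"rx":0,"ry":0,"rz":0},{"tx":1.4,"ty":-2.0,"tz":0,"rx":0,"ry":0,"rz":0},{"tx":1.6,"ty":-2.2,"tz":0,"rx":0,"ry":0,"rz":0}]}}

```text
time: 13.13
tool_pos: [0.5388, 0.063, 0.048]
tcp_rot: [-1.573, -0.345, -0.099]
force: [-12.6, 7.5, 1.0]
finger_gap: -0.002
```

Run:
```python
from fk import *
s,p,R=cur();print(s["qpos"].round(3).tolist(),sp(p),s["tcp_rot"],s["force"])
im=r.capture("side"); cv2.imwrite("pics/side9.png",cv2.resize(im[180:330,250:470,::-1],None,fx=3.6,fy=3.6))
```

```text
[0.172, 0.389, 2.189, -0.385, 0.248, 0.631] [-0.13567442  0.00030087  0.04801309] [-1.57267753 -0.34494254 -0.09917184] [-12.55645423   7.54269787   1.02218737]
```

View pics/side9.png

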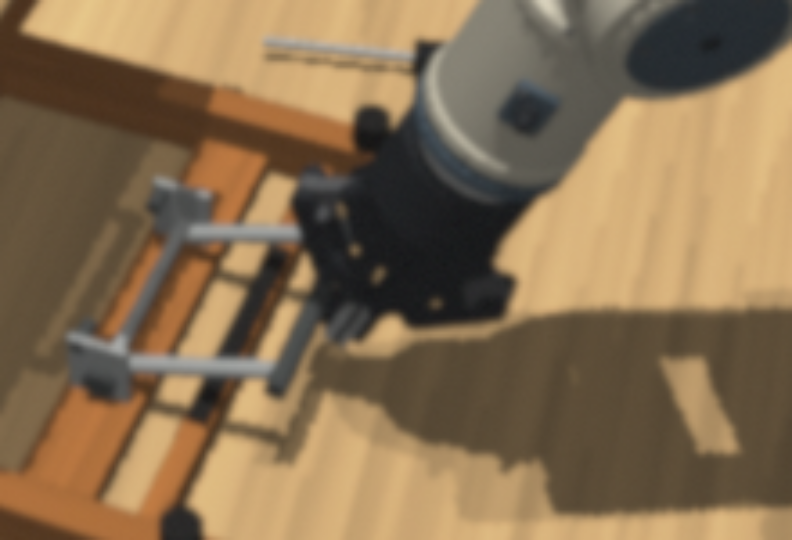

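Emit:
{"method": "apply_moves", "body": {"targets": [{"tx":0.3,"ty":-0.4,"tz":0,"rx":0,"ry":0,"rz":0},{"tx":0.7,"ty":-0.8,"tz":0,"rx":0,"ry":0,"rz":0},{"tx":1.1,"ty":-1.1,"tz":0,"rx":0,"ry":0,"rz":0},{"tx":1.6,"ty":-1.4,"tz":0,"rx":0,"ry":0,"rz":0},{"tx":2.1,"ty":-1.7,"tz":0,"rx":0,"ry":0,"rz":0},{"tx":2.6,"ty":-2.0,"tz":0,"rx":0,"ry":0,"rz":0},{"tx":3.1,"ty":-2.2,"tz":0,"rx":0,"ry":0,"rz":0},{"tx":3.6,"ty":-2.4,"tz":0,"rx":0,"ry":0,"rz":0}]}}

```text
time: 13.85
tool_pos: [0.5661, 0.0604, 0.0838]
tcp_rot: [-1.572, -0.347, -0.1]
force: [-6.3, 0.3, 1.8]
finger_gap: 0.0
```

Emit:
{"method": "apply_moves", "body": {"targets": [{"tx":0.5,"ty":-0.2,"tz":0,"rx":0,"ry":0,"rz":0},{"tx":1.0,"ty":-0.3,"tz":0,"rx":0,"ry":0,"rz":0},{"tx":1.6,"ty":-0.5,"tz":0,"rx":0,"ry":0,"rz":0},{"tx":2.1,"ty":-0.6,"tz":0,"rx":0,"ry":0,"rz":0},{"tx":2.7,"ty":-0.6,"tz":0,"rx":0,"ry":0,"rz":0},{"tx":3.2,"ty":-0.7,"tz":0,"rx":0,"ry":0,"rz":0},{"tx":3.8,"ty":-0.7,"tz":0,"rx":0,"ry":0,"rz":0},{"tx":4.3,"ty":-0.7,"tz":0,"rx":0,"ry":0,"rz":0}]}}

```text
time: 14.52
tool_pos: [0.6068, 0.0569, 0.1064]
tcp_rot: [-1.57, -0.352, -0.1]
force: [-3.1, -0.6, 0.6]
finger_gap: 0.001
```

Run:
```python
from fk import *
s,p,R=cur();print(s["qpos"].round(3).tolist(),sp(p),s["tcp_rot"],s["force"])
im=r.capture("side"); cv2.imwrite("pics/side10.png",cv2.resize(im[80:330,170:470,::-1],None,fx=2.4,fy=2.4))
```

```text
[0.136, 0.353, 2.03, -0.197, 0.422, 0.402] [-0.0673948   0.00091861  0.10635183] [-1.57033301 -0.35219592 -0.09977479] [-3.12139284 -0.64221122  0.63163312]
```

View pics/side10.png

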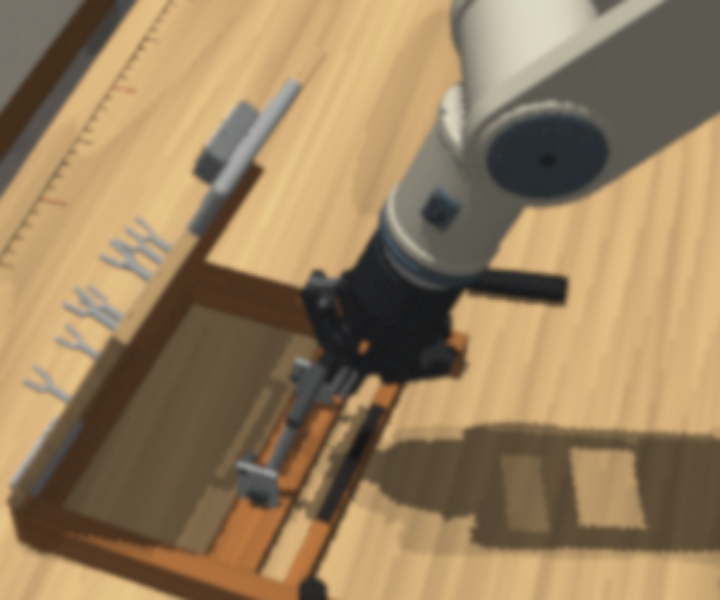

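The leg is about 70° up with the bar at (305,400), and the tool is clear of the board.

Emit:
{"method": "apply_moves", "body": {"targets": [{"tx":0.5,"ty":0,"tz":0,"rx":0,"ry":0,"rz":0},{"tx":1.0,"ty":0.1,"tz":0,"rx":0,"ry":0,"rz":0},{"tx":1.5,"ty":0.2,"tz":0,"rx":0,"ry":0,"rz":0},{"tx":2.0,"ty":0.3,"tz":0,"rx":0,"ry":0,"rz":0},{"tx":2.4,"ty":0.4,"tz":0,"rx":0,"ry":0,"rz":0},{"tx":2.8,"ty":0.5,"tz":0,"rx":0,"ry":0,"rz":0},{"tx":3.1,"ty":0.6,"tz":0,"rx":0,"ry":0,"rz":0},{"tx":3.3,"ty":0.7,"tz":0,"rx":0,"ry":0,"rz":0}]}}

```text
time: 15.23
tool_pos: [0.6399, 0.0537, 0.111]
tcp_rot: [-1.57, -0.352, -0.1]
force: [-3.1, 0.7, 1.6]
finger_gap: 0.0
```

Emit:
{"method": "apply_moves", "body": {"targets": [{"tx":0.1,"ty":0,"tz":0,"rx":0,"ry":0,"rz":0},{"tx":0.2,"ty":0.1,"tz":0,"rx":0,"ry":0,"rz":0},{"tx":0.3,"ty":0.1,"tz":0,"rx":0,"ry":0,"rz":0},{"tx":0.4,"ty":0.2,"tz":0,"rx":0,"ry":0,"rz":0},{"tx":0.5,"ty":0.2,"tz":0,"rx":0,"ry":0,"rz":0},{"tx":0.6,"ty":0.3,"tz":0,"rx":0,"ry":0,"rz":0},{"tx":0.6,"ty":0.3,"tz":0,"rx":0,"ry":0,"rz":0},{"tx":0.6,"ty":0.3,"tz":0,"rx":0,"ry":0,"rz":0}]}}

```text
time: 15.9
tool_pos: [0.6462, 0.053, 0.1102]
tcp_rot: [-1.57, -0.352, -0.1]
force: [-0.8, -0.2, -0.9]
finger_gap: -0.002
```

Emit:
{"method": "apply_moves", "body": {"targets": [{"tx":0.1,"ty":0,"tz":0,"rx":0,"ry":0,"rz":0},{"tx":0.1,"ty":0.1,"tz":0,"rx":0,"ry":0,"rz":0},{"tx":0.2,"ty":0.1,"tz":0,"rx":0,"ry":0,"rz":0},{"tx":0.2,"ty":0.1,"tz":0,"rx":0,"ry":0,"rz":0},{"tx":0.3,"ty":0.1,"tz":0,"rx":0,"ry":0,"rz":0},{"tx":0.3,"ty":0.2,"tz":0,"rx":0,"ry":0,"rz":0},{"tx":0.3,"ty":0.2,"tz":0,"rx":0,"ry":0,"rz":0},{"tx":0.3,"ty":0.2,"tz":0,"rx":0,"ry":0,"rz":0}]}}

```text
time: 16.57
tool_pos: [0.6498, 0.0527, 0.1095]
tcp_rot: [-1.57, -0.352, -0.1]
force: [-0.7, -0.0, -0.7]
finger_gap: -0.0
```

Emit:
{"method": "apply_moves", "body": {"targets": [{"tx":0.1,"ty":0,"tz":0,"rx":0,"ry":0,"rz":0},{"tx":0.1,"ty":0,"tz":0,"rx":0,"ry":0,"rz":0},{"tx":0.2,"ty":0.1,"tz":0,"rx":0,"ry":0,"rz":0},{"tx":0.2,"ty":0.1,"tz":0,"rx":0,"ry":0,"rz":0},{"tx":0.2,"ty":0.1,"tz":0,"rx":0,"ry":0,"rz":0},{"tx":0.2,"ty":0.1,"tz":0,"rx":0,"ry":0,"rz":0},{"tx":0.2,"ty":0.1,"tz":0,"rx":0,"ry":0,"rz":0},{"tx":0.2,"ty":0.1,"tz":0,"rx":0,"ry":0,"rz":0}]}}

```text
time: 17.23
tool_pos: [0.652, 0.0525, 0.1093]
tcp_rot: [-1.57, -0.353, -0.1]
force: [0.3, 0.5, 0.9]
finger_gap: -0.001
```

Run:
```python
from fk import *
s,p,R=cur();print(sp(p),s["force"])
im=r.capture("side"); cv2.imwrite("pics/side11.png",cv2.resize(im[150:320,230:420,::-1],None,fx=3.5,fy=3.5,interpolation=cv2.INTER_CUBIC))
im=r.capture("top"); cv2.imwrite("pics/top11.png",im[:,:,::-1])
```

```text
[-0.02201136  0.00093377  0.10928234] [0.26023871 0.50584848 0.89515179]
```

View pics/side11.png

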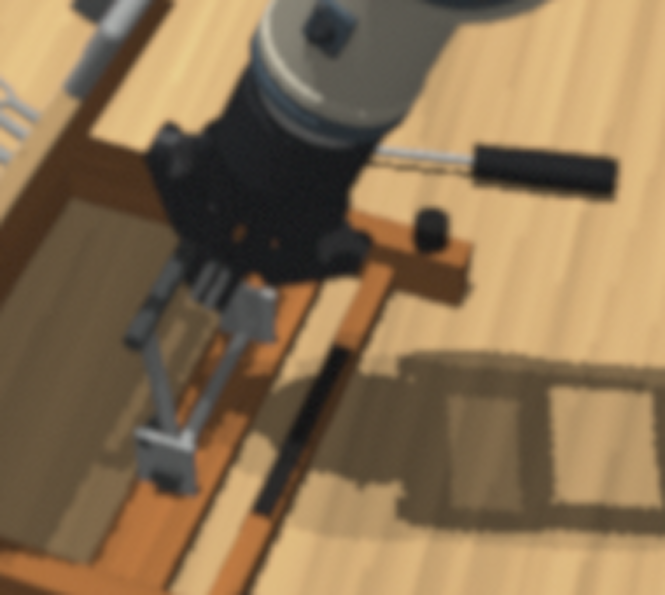

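Emit:
{"method": "apply_moves", "body": {"targets": [{"tx":0.1,"ty":0,"tz":0,"rx":0,"ry":0,"rz":0},{"tx":0.1,"ty":0,"tz":0,"rx":0,"ry":0,"rz":0},{"tx":0.2,"ty":0.1,"tz":0,"rx":0,"ry":0,"rz":0},{"tx":0.2,"ty":0.1,"tz":0,"rx":0,"ry":0,"rz":0},{"tx":0.3,"ty":0.1,"tz":0,"rx":0,"ry":0,"rz":0},{"tx":0.3,"ty":0.1,"tz":0,"rx":0,"ry":0,"rz":0},{"tx":0.3,"ty":0.1,"tz":0,"rx":0,"ry":0,"rz":0},{"tx":0.3,"ty":0.1,"tz":0,"rx":0,"ry":0,"rz":0}]}}

```text
time: 18.0
tool_pos: [0.6545, 0.0521, 0.1088]
tcp_rot: [-1.571, -0.351, -0.1]
force: [-0.7, 1.8, -2.7]
finger_gap: -0.0
```

Emit:
{"method": "apply_moves", "body": {"targets": [{"tx":0.1,"ty":0,"tz":0,"rx":0,"ry":0,"rz":0},{"tx":0.1,"ty":0,"tz":0,"rx":0,"ry":0,"rz":0},{"tx":0.2,"ty":0.1,"tz":0,"rx":0,"ry":0,"rz":0},{"tx":0.2,"ty":0.1,"tz":0,"rx":0,"ry":0,"rz":0},{"tx":0.3,"ty":0.1,"tz":0,"rx":0,"ry":0,"rz":0},{"tx":0.3,"ty":0.1,"tz":0,"rx":0,"ry":0,"rz":0},{"tx":0.3,"ty":0.1,"tz":0,"rx":0,"ry":0,"rz":0},{"tx":0.3,"ty":0.1,"tz":0,"rx":0,"ry":0,"rz":0}]}}

```text
time: 18.67
tool_pos: [0.6562, 0.0518, 0.1085]
tcp_rot: [-1.571, -0.349, -0.1]
force: [-10.1, 2.0, 0.6]
finger_gap: -0.0
```

Emit:
{"method": "apply_moves", "body": {"targets": [{"tx":0.05,"ty":0,"tz":0,"rx":0,"ry":0,"rz":0},{"tx":0.1,"ty":0,"tz":0,"rx":0,"ry":0,"rz":0},{"tx":0.1,"ty":0,"tz":0,"rx":0,"ry":0,"rz":0},{"tx":0.1,"ty":0,"tz":0,"rx":0,"ry":0,"rz":0},{"tx":0.1,"ty":0,"tz":0,"rx":0,"ry":0,"rz":0},{"tx":0.1,"ty":0,"tz":0,"rx":0,"ry":0,"rz":0},{"tx":0.1,"ty":0,"tz":0,"rx":0,"ry":0,"rz":0},{"tx":0.1,"ty":0,"tz":0,"rx":0,"ry":0,"rz":0}]}}

```text
time: 19.33
tool_pos: [0.6562, 0.0517, 0.1084]
tcp_rot: [-1.571, -0.347, -0.1]
force: [-12.0, 3.0, 2.7]
finger_gap: -0.005
```

Run:
```python
from fk import *
s,p,R=cur();print(sp(p),s["force"])
im=r.capture("side"); cv2.imwrite("pics/side12.png",cv2.resize(im[80:320,170:420,::-1],None,fx=2.5,fy=2.5,interpolation=cv2.INTER_CUBIC))
```

```text
[-0.01770652  0.00058188  0.10842402] [-11.99416899   2.95401771   2.7231573 ]
```

View pics/side12.png

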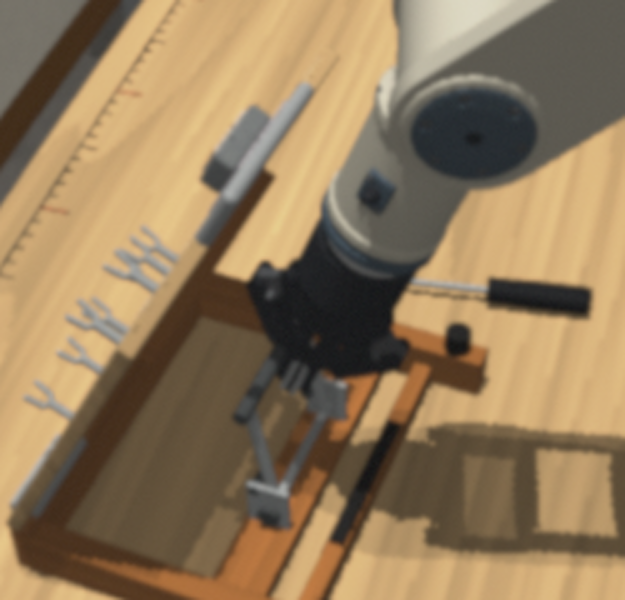

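The fingers press at 12 N and adding command doesn't move them, so the leg is at its stop. Retreating.

Emit:
{"method": "apply_moves", "body": {"targets": [{"tx":-0.5,"ty":0,"tz":0,"rx":0,"ry":0,"rz":0},{"tx":-2,"ty":0,"tz":0,"rx":0,"ry":0,"rz":0},{"tx":-5,"ty":0,"tz":0,"rx":0,"ry":0,"rz":0},{"tx":-8,"ty":-1,"tz":0,"rx":0,"ry":0,"rz":0},{"tx":-11,"ty":-3,"tz":0,"rx":0,"ry":0,"rz":0},{"tx":-14,"ty":-6,"tz":0,"rx":0,"ry":0,"rz":3},{"tx":-15,"ty":-10,"tz":0,"rx":0,"ry":0,"rz":8},{"tx":-15,"ty":-13,"tz":0,"rx":0,"ry":0,"rz":14}]}}

```text
time: 20.05
tool_pos: [0.4707, 0.0707, 0.1785]
tcp_rot: [-1.57, -0.11, -0.098]
force: [2.5, -0.8, -1.1]
finger_gap: 0.001
```

Run:
```python
from fk import *
s,p,R=cur();print(sp(p),s["force"],s["tcp_rot"])
for c in("side","top"):
    im=r.capture(c); cv2.imwrite(f"pics/{c}13.png",im[:,:,::-1])
```

```text
[-0.20420187  0.00123188  0.17851976] [ 2.47187656 -0.80338213 -1.1380357 ] [-1.5697671  -0.11048811 -0.09775443]
```

View pics/side13.png

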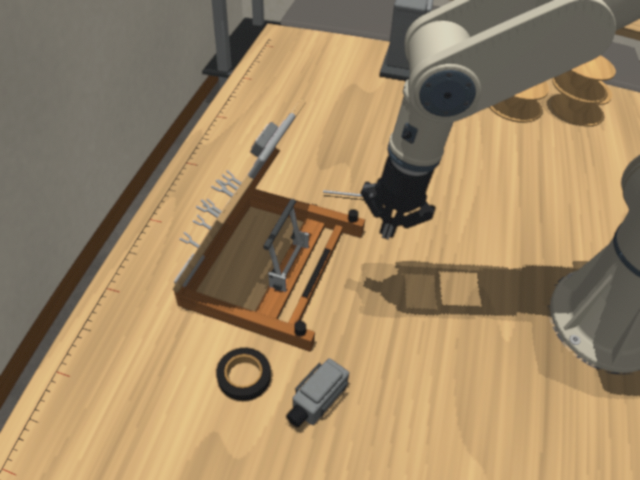

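View pics/top13.png

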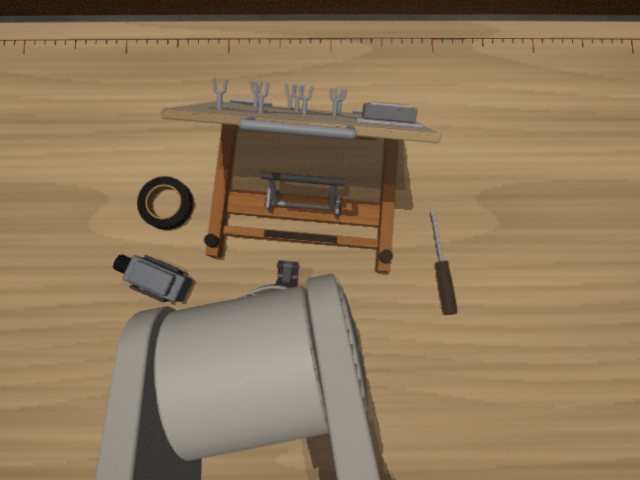

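Run:
```python
from fk import *
for a in (95,98,100,102,105):
    B=head(a); q=[[B[0],y,B[1]] for y in(.065,-.065)]
    print(a,B.round(4),proj("side",s2w(PS,q)).round(1).tolist(),proj("top",s2w(PS,q)).round(1).tolist())
for th in (1.03,1.06,1.09,1.12):
    q=bp(th,[[.305,.06,.006],[.305,-.06,.006]]);print(th,q[0],proj("side",s2w(PS,q)).round(1).tolist(),proj("top",s2w(PS,q)).round(1).tolist())
print(mv([.55,.064,.40],Rt(0)),mv([.6655,.052,.378],Rt(0)))
for c,b,f in(("side",(230,90,120,170),5),("top",(225,70,150,130),5)):
    im=cv2.imread(f"pics/{c}13.png")[b[1]:b[1]+b[3],b[0]:b[0]+b[2]];im=cv2.resize(im,None,fx=f,fy=3.5 if c=="side" else 4.5,interpolation=cv2.INTER_CUBIC);cv2.imwrite(f"pics/{c}13z.png",im)
```

```text
95 [-0.0158  0.1346] [[270.6, 248.1], [297.7, 201.1]] [[261.8, 179.7], [345.2, 187.2]]
98 [-0.0104  0.134 ] [[267.8, 247.5], [295.0, 200.6]] [[262.2, 176.4], [345.5, 183.9]]
100 [-0.0068  0.1334] [[266.0, 247.1], [293.3, 200.3]] [[262.5, 174.2], [345.7, 181.7]]
102 [-0.0032  0.1327] [[264.2, 246.8], [291.6, 200.1]] [[262.8, 172.1], [345.8, 179.6]]
105 [0.0022 0.1314] [[261.5, 246.5], [289.0, 199.8]] [[263.3, 169.1], [346.0, 176.5]]
1.03 [-0.02187595  0.06        0.3245651 ] [[271.8, 165.3], [300.4, 122.5]] [[245.5, 139.5], [351.8, 149.1]]
1.06 [-0.01387185  0.06        0.32900165] [[267.0, 161.9], [296.0, 119.3]] [[245.7, 131.3], [352.7, 140.9]]
1.09 [-0.00573828  0.06        0.33319612] [[262.0, 158.5], [291.5, 116.2]] [[246.0, 122.9], [353.6, 132.5]]
1.12 [0.00251746 0.06       0.33714473] [[257.1, 155.2], [287.0, 113.2]] [[246.3, 114.4], [354.5, 124.1]]
(array([[  9.73, -20.67,   0.1 ]]), array([-0.12, -0.1 ,  6.97])) (array([[ 20.98, -17.07,   0.06]]), array([-0.12, -0.1 ,  6.97]))
```

View pics/side13z.png

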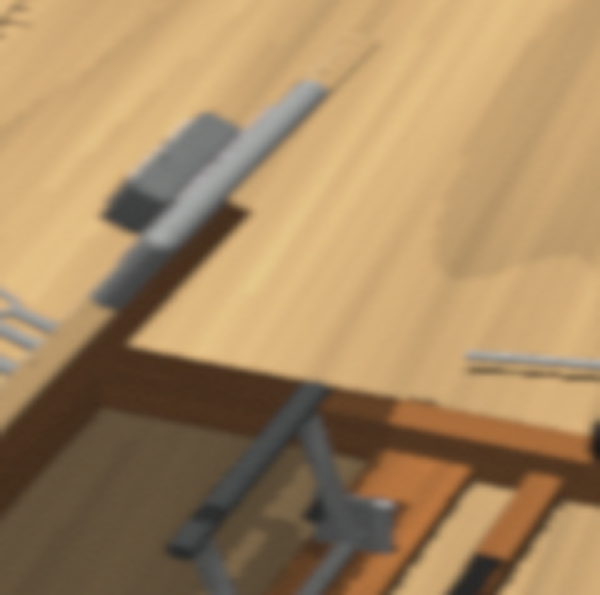

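View pics/top13z.png

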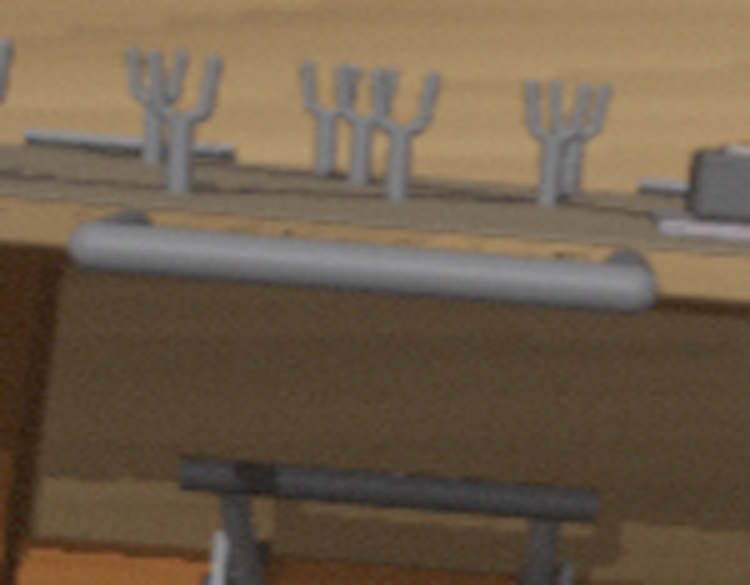

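Leg angle is about 99.5°, bar in stand coordinates near (-7, 133) mm, and it stayed where I left it. The handle is at θ≈1.09, z≈0.333. By my model the board should come to rest at θ≈0.527, handle about 218 mm up. Going above the handle.

Emit:
{"method": "apply_moves", "body": {"claw": 0.4, "targets": [{"tx":0,"ty":-4,"tz":0,"rx":0,"ry":0,"rz":3},{"tx":0,"ty":-8,"tz":0,"rx":0,"ry":0,"rz":7},{"tx":1,"ty":-12,"tz":0,"rx":0,"ry":0,"rz":7},{"tx":3,"ty":-16,"tz":0,"rx":0,"ry":0,"rz":7},{"tx":6,"ty":-19,"tz":0,"rx":0,"ry":0,"rz":7},{"tx":9.7,"ty":-20.7,"tz":0.1,"rx":0,"ry":0,"rz":7},{"tx":9.7,"ty":-20.7,"tz":0.1,"rx":0,"ry":0,"rz":7},{"tx":9.7,"ty":-20.7,"tz":0.1,"rx":0,"ry":0,"rz":7}]}}

```text
time: 20.82
tool_pos: [0.5503, 0.0633, 0.395]
tcp_rot: [-1.571, 0.001, -0.101]
force: [0.4, 0.3, -0.3]
finger_gap: 0.401
```

Run:
```python
from fk import *
print(cur()[1],mv([.6675,.052,.385],Rt(0)),mv([.6675,.052,.308],Rt(0)))
```

```text
[0.55031916 0.06333664 0.39501352] (array([[11.77,  0.99,  0.06]]), array([ 0.01, -0.17, -0.04])) (array([[11.78,  8.69,  0.06]]), array([ 0.01, -0.17, -0.04]))
```

Emit:
{"method": "apply_moves", "body": {"targets": [{"tx":3,"ty":0,"tz":0,"rx":0,"ry":0,"rz":0},{"tx":6,"ty":0,"tz":0,"rx":0,"ry":0,"rz":0},{"tx":9,"ty":0,"tz":0,"rx":0,"ry":0,"rz":0},{"tx":11,"ty":0,"tz":0,"rx":0,"ry":0,"rz":0},{"tx":11.8,"ty":0.5,"tz":0.1,"rx":0,"ry":0,"rz":0},{"tx":11.8,"ty":1,"tz":0.1,"rx":0,"ry":0,"rz":0},{"tx":11.8,"ty":1.5,"tz":0.1,"rx":0,"ry":0,"rz":0},{"tx":11.8,"ty":2,"tz":0.1,"rx":0,"ry":0,"rz":0}]}}

```text
time: 21.48
tool_pos: [0.6633, 0.053, 0.3724]
tcp_rot: [-1.572, 0.007, -0.1]
force: [0.1, -0.7, -0.1]
finger_gap: 0.398
```

Run:
```python
from fk import *
print(cur()[1],mv([.6675,.052,.308],Rt(0)))
im=r.capture("side"); cv2.imwrite("pics/side14.png",cv2.resize(im[30:230,180:420,::-1],None,fx=3,fy=3,interpolation=cv2.INTER_CUBIC))
```

```text
[0.66330859 0.05300341 0.37235532] (array([[ 0.47,  6.43, -0.05]]), array([ 0.04, -0.09, -0.41]))
```

View pics/side14.png

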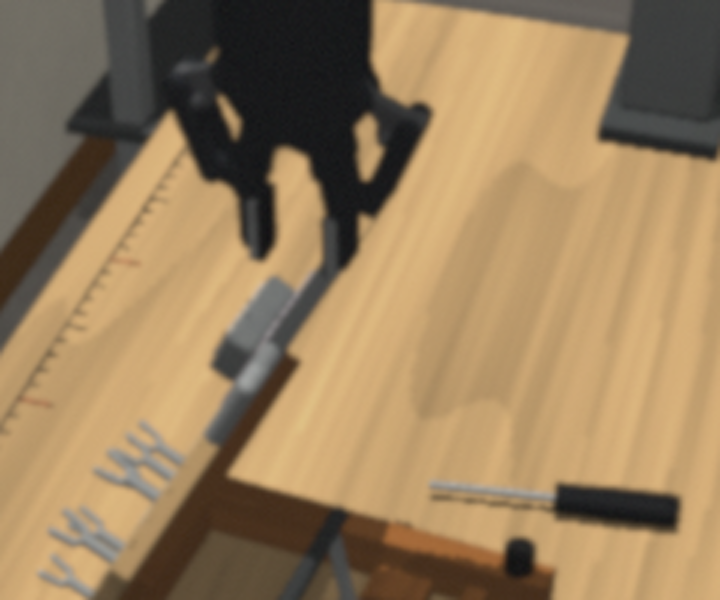

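The fingers, at (258,250) and (340,255), straddle the bar's line at about (290,320). Going down and closing.

Emit:
{"method": "apply_moves", "body": {"targets": [{"tx":0.2,"ty":1,"tz":0,"rx":0,"ry":0,"rz":-0.4},{"tx":0.4,"ty":2,"tz":0,"rx":0,"ry":0,"rz":-0.4},{"tx":0.4,"ty":3,"tz":0,"rx":0,"ry":0,"rz":-0.4},{"tx":0.4,"ty":4,"tz":0,"rx":0,"ry":0,"rz":-0.4},{"tx":0.4,"ty":5,"tz":0,"rx":0,"ry":0,"rz":-0.4},{"tx":0.4,"ty":6,"tz":0,"rx":0,"ry":0,"rz":-0.4},{"tx":0.4,"ty":6.4,"tz":0,"rx":0,"ry":0,"rz":-0.4},{"tx":0.4,"ty":6.4,"tz":0,"rx":0,"ry":0,"rz":-0.4}]}}

```text
time: 22.2
tool_pos: [0.6677, 0.0524, 0.3078]
tcp_rot: [-1.572, 0.001, -0.1]
force: [0.3, 0.3, -1.0]
finger_gap: 0.4
```

Emit:
{"method": "apply_moves", "body": {"claw": 0, "targets": [{"tx":0,"ty":0,"tz":0,"rx":0,"ry":0,"rz":0},{"tx":0,"ty":0,"tz":0,"rx":0,"ry":0,"rz":0},{"tx":0,"ty":0,"tz":0,"rx":0,"ry":0,"rz":0},{"tx":0,"ty":0,"tz":0,"rx":0,"ry":0,"rz":0},{"tx":0,"ty":0,"tz":0,"rx":0,"ry":0,"rz":0},{"tx":0,"ty":0,"tz":0,"rx":0,"ry":0,"rz":0},{"tx":0,"ty":0,"tz":0,"rx":0,"ry":0,"rz":0},{"tx":0,"ty":0,"tz":0,"rx":0,"ry":0,"rz":0}]}}

```text
time: 22.87
tool_pos: [0.6684, 0.0525, 0.3102]
tcp_rot: [-1.571, -0.002, -0.1]
force: [-2.5, 0.0, 5.8]
finger_gap: 0.117
```

Run:
```python
from fk import *
s,p,R=cur();print(s["force"],s["finger_gap"],p,sp(p))
f=lambda th:bp(th,[.305,0,.006])[0]
for th in np.arange(1.09,.49,-.02):
    d=f(th)-f(1.09);print(round(th,2),(d[0]*100).round(2),(-d[2]*100).round(2),f(th)[2].round(4))
```

```text
[-2.52621160e+00  4.86913725e-03  5.75659762e+00] 0.11739196766055131 [0.66844705 0.05254738 0.31016313] [-0.00563652  0.00260571  0.31016313]
1.09 0.0 -0.0 0.3332
1.07 -0.54 0.28 0.3304
1.05 -1.08 0.56 0.3275
1.03 -1.61 0.86 0.3246
1.01 -2.14 1.17 0.3215
0.99 -2.66 1.49 0.3183
0.97 -3.17 1.82 0.315
0.95 -3.68 2.16 0.3116
0.93 -4.18 2.51 0.3081
0.91 -4.67 2.87 0.3045
0.89 -5.16 3.24 0.3008
0.87 -5.63 3.62 0.297
0.85 -6.1 4.01 0.2931
0.83 -6.57 4.41 0.2891
0.81 -7.02 4.82 0.285
0.79 -7.47 5.23 0.2809
0.77 -7.9 5.66 0.2766
0.75 -8.33 6.09 0.2723
0.73 -8.75 6.53 0.2679
0.71 -9.17 6.98 0.2634
0.69 -9.57 7.44 0.2588
0.67 -9.96 7.91 0.2541
0.65 -10.34 8.38 0.2494
0.63 -10.72 8.87 0.2445
0.61 -11.08 9.36 0.2396
0.59 -11.44 9.85 0.2347
0.57 -11.78 10.36 0.2296
0.55 -12.11 10.87 0.2245
0.53 -12.44 11.38 0.2194
0.51 -12.75 11.91 0.2141
0.49 -13.05 12.44 0.2088
```

Gripped. Lowering along the arc at about 70 mm/s.

Emit:
{"method": "apply_moves", "body": {"targets": [{"tx":-0.5,"ty":0.3,"tz":0,"rx":0,"ry":0,"rz":0},{"tx":-1.1,"ty":0.6,"tz":0,"rx":0,"ry":0,"rz":0},{"tx":-1.6,"ty":0.9,"tz":0,"rx":0,"ry":0,"rz":0},{"tx":-2.1,"ty":1.2,"tz":0,"rx":0,"ry":0,"rz":0},{"tx":-2.7,"ty":1.5,"tz":0,"rx":0,"ry":0,"rz":0},{"tx":-3.2,"ty":1.8,"tz":0,"rx":0,"ry":0,"rz":0},{"tx":-3.7,"ty":2.2,"tz":0,"rx":0,"ry":0,"rz":0},{"tx":-4.2,"ty":2.5,"tz":0,"rx":0,"ry":0,"rz":0}]}}

```text
time: 23.53
tool_pos: [0.6274, 0.0566, 0.286]
tcp_rot: [-1.571, -0.005, -0.1]
force: [0.3, -0.5, 7.0]
finger_gap: 0.114
```

Emit:
{"method": "apply_moves", "body": {"targets": [{"tx":-0.5,"ty":0.4,"tz":0,"rx":0,"ry":0,"rz":0},{"tx":-1.0,"ty":0.7,"tz":0,"rx":0,"ry":0,"rz":0},{"tx":-1.5,"ty":1.1,"tz":0,"rx":0,"ry":0,"rz":0},{"tx":-1.9,"ty":1.5,"tz":0,"rx":0,"ry":0,"rz":0},{"tx":-2.4,"ty":1.9,"tz":0,"rx":0,"ry":0,"rz":0},{"tx":-2.8,"ty":2.3,"tz":0,"rx":0,"ry":0,"rz":0},{"tx":-3.3,"ty":2.7,"tz":0,"rx":0,"ry":0,"rz":0},{"tx":-3.7,"ty":3.2,"tz":0,"rx":0,"ry":0,"rz":0}]}}

```text
time: 24.2
tool_pos: [0.5896, 0.0603, 0.253]
tcp_rot: [-1.571, -0.002, -0.1]
force: [-6.9, -1.2, 10.6]
finger_gap: 0.119
```

Emit:
{"method": "apply_moves", "body": {"targets": [{"tx":-0.5,"ty":0.3,"tz":0,"rx":0,"ry":0,"rz":0},{"tx":-1.0,"ty":0.8,"tz":0,"rx":0,"ry":0,"rz":0},{"tx":-1.4,"ty":1.2,"tz":0,"rx":0,"ry":0,"rz":0},{"tx":-1.8,"ty":1.7,"tz":0,"rx":0,"ry":0,"rz":0},{"tx":-2.2,"ty":2.1,"tz":0,"rx":0,"ry":0,"rz":0},{"tx":-2.6,"ty":2.6,"tz":0,"rx":0,"ry":0,"rz":0},{"tx":-3.0,"ty":3.1,"tz":0,"rx":0,"ry":0,"rz":0},{"tx":-3.3,"ty":3.5,"tz":0,"rx":0,"ry":0,"rz":0}]}}

```text
time: 24.87
tool_pos: [0.5582, 0.0635, 0.217]
tcp_rot: [-1.571, -0.004, -0.1]
force: [7.1, -2.3, -0.7]
finger_gap: 0.115
```

Run:
```python
from fk import *
s,p,R=cur();print(s["force"],s["finger_gap"],p,sp(p))
im=r.capture("side"); cv2.imwrite("pics/side15.png",cv2.resize(im[100:350,150:420,::-1],None,fx=2.4,fy=2.4,interpolation=cv2.INTER_CUBIC))
```

```text
[ 7.05470776 -2.29596746 -0.74572844] 0.11503374858991751 [0.55821181 0.06347893 0.21701252] [-0.11641244  0.00264365  0.21701252]
```

View pics/side15.png

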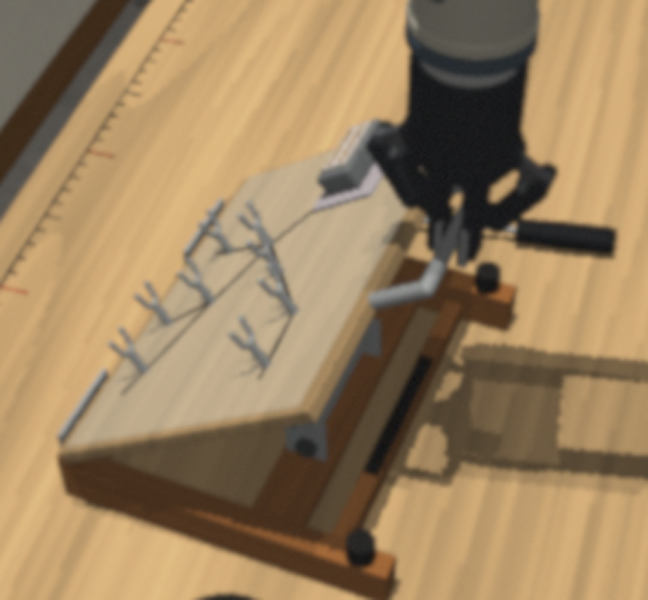

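The board is part-way down and still gripped. Slow final approach.

Emit:
{"method": "apply_moves", "body": {"targets": [{"tx":-0.1,"ty":0.3,"tz":0,"rx":0,"ry":0,"rz":0},{"tx":-0.3,"ty":0.5,"tz":0,"rx":0,"ry":0,"rz":0},{"tx":-0.4,"ty":0.7,"tz":0,"rx":0,"ry":0,"rz":0},{"tx":-0.6,"ty":1.0,"tz":0,"rx":0,"ry":0,"rz":0},{"tx":-0.8,"ty":1.2,"tz":0,"rx":0,"ry":0,"rz":0},{"tx":-0.9,"ty":1.4,"tz":0,"rx":0,"ry":0,"rz":0},{"tx":-1.1,"ty":1.6,"tz":0,"rx":0,"ry":0,"rz":0},{"tx":-1.2,"ty":1.8,"tz":0,"rx":0,"ry":0,"rz":0}]}}

```text
time: 25.58
tool_pos: [0.5459, 0.0647, 0.1994]
tcp_rot: [-1.571, -0.003, -0.1]
force: [4.5, -1.8, 0.3]
finger_gap: 0.119
```

Emit:
{"method": "apply_moves", "body": {"targets": [{"tx":0,"ty":0.1,"tz":0,"rx":0,"ry":0,"rz":0},{"tx":0,"ty":0.2,"tz":0,"rx":0,"ry":0,"rz":0},{"tx":-0.1,"ty":0.3,"tz":0,"rx":0,"ry":0,"rz":0},{"tx":-0.1,"ty":0.4,"tz":0,"rx":0,"ry":0,"rz":0},{"tx":-0.2,"ty":0.5,"tz":0,"rx":0,"ry":0,"rz":0},{"tx":-0.2,"ty":0.5,"tz":0,"rx":0,"ry":0,"rz":0},{"tx":-0.2,"ty":0.5,"tz":0,"rx":0,"ry":0,"rz":0},{"tx":-0.2,"ty":0.5,"tz":0,"rx":0,"ry":0,"rz":0}]}}

```text
time: 26.25
tool_pos: [0.544, 0.065, 0.1958]
tcp_rot: [-1.571, -0.003, -0.1]
force: [1.0, -2.9, 12.4]
finger_gap: 0.119
```

Emit:
{"method": "apply_moves", "body": {"targets": [{"tx":0,"ty":0.1,"tz":0,"rx":0,"ry":0,"rz":0},{"tx":-0.1,"ty":0.2,"tz":0,"rx":0,"ry":0,"rz":0},{"tx":-0.1,"ty":0.2,"tz":0,"rx":0,"ry":0,"rz":0},{"tx":-0.1,"ty":0.2,"tz":0,"rx":0,"ry":0,"rz":0},{"tx":-0.1,"ty":0.2,"tz":0,"rx":0,"ry":0,"rz":0},{"tx":-0.1,"ty":0.2,"tz":0,"rx":0,"ry":0,"rz":0},{"tx":-0.1,"ty":0.2,"tz":0,"rx":0,"ry":0,"rz":0},{"tx":-0.1,"ty":0.2,"tz":0,"rx":0,"ry":0,"rz":0}]}}

```text
time: 26.92
tool_pos: [0.5438, 0.065, 0.1953]
tcp_rot: [-1.571, -0.006, -0.1]
force: [-1.8, -4.8, 24.6]
finger_gap: 0.119
```

Run:
```python
from fk import *
s,p,R=cur();print(s["force"],s["finger_gap"],p,sp(p))
im=r.capture("side"); cv2.imwrite("pics/side16.png",cv2.resize(im[100:350,150:420,::-1],None,fx=2.4,fy=2.4,interpolation=cv2.INTER_CUBIC))
```

```text
[-1.84348905 -4.84084653 24.60862215] 0.11863567209716565 [0.54381358 0.06496157 0.19531739] [-0.13088669  0.00270317  0.19531739]
```

View pics/side16.png

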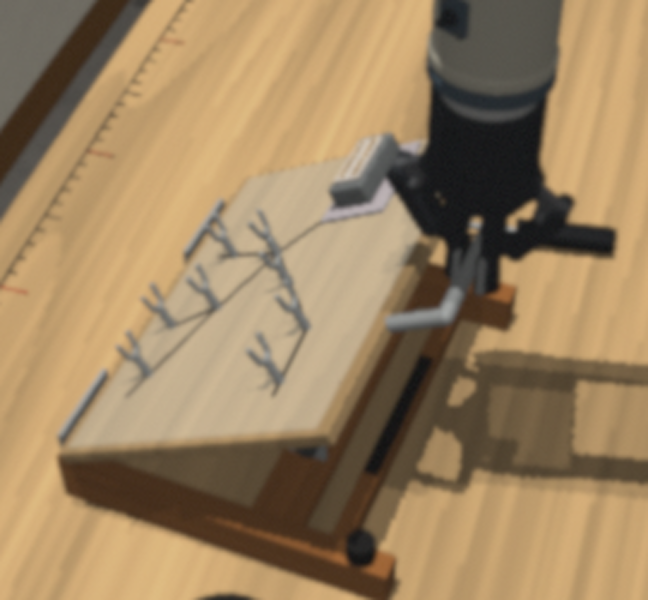

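There is a rigid stop at handle height about 219 mm (24.6 N, only 0.5 mm more travel), which matches the model's 218.5 mm. I'll ease the load, then release.

Emit:
{"method": "apply_moves", "body": {"claw": 0.4, "targets": [{"tx":0,"ty":-0.1,"tz":0,"rx":0,"ry":0,"rz":0},{"tx":0,"ty":-0.1,"tz":0,"rx":0,"ry":0,"rz":0},{"tx":0,"ty":-0.1,"tz":0,"rx":0,"ry":0,"rz":0},{"tx":0,"ty":-0.1,"tz":0,"rx":0,"ry":0,"rz":0},{"tx":0,"ty":-0.1,"tz":0,"rx":0,"ry":0,"rz":0},{"tx":0,"ty":-0.3,"tz":0,"rx":0,"ry":0,"rz":0},{"tx":0,"ty":-0.8,"tz":0,"rx":0,"ry":0,"rz":0},{"tx":0,"ty":-1.5,"tz":0,"rx":0,"ry":0,"rz":0}]}}

```text
time: 27.63
tool_pos: [0.5416, 0.0651, 0.2072]
tcp_rot: [-1.571, 0.0, -0.1]
force: [-0.1, -0.2, 0.5]
finger_gap: 0.401
```

Emit:
{"method": "apply_moves", "body": {"targets": [{"tx":0,"ty":-1,"tz":0,"rx":0,"ry":0,"rz":0},{"tx":0,"ty":-3,"tz":0,"rx":0,"ry":0,"rz":0},{"tx":0,"ty":-5,"tz":0,"rx":0,"ry":0,"rz":0},{"tx":-1,"ty":-8,"tz":0,"rx":0,"ry":0,"rz":0},{"tx":-4,"ty":-11,"tz":0,"rx":0,"ry":0,"rz":0},{"tx":-8,"ty":-12,"tz":0,"rx":0,"ry":0,"rz":0},{"tx":-12,"ty":-12,"tz":0,"rx":0,"ry":0,"rz":0},{"tx":-14,"ty":-12,"tz":0,"rx":0,"ry":0,"rz":0}]}}

```text
time: 28.3
tool_pos: [0.3994, 0.0793, 0.3288]
tcp_rot: [-1.57, -0.002, -0.1]
force: [-0.1, 0.7, 0.1]
finger_gap: 0.398
```

Run:
```python
from fk import *
s,p,R=cur();print(s["force"],s["time"],p)
for c in("side","top"):
    im=r.capture(c); cv2.imwrite(f"pics/{c}17.png",im[:,:,::-1])
    for t in("hood","tape","driver","prop_head"):
        print(c,t,[(round(x["score"],2),x["rect"]) for x in r.cut_out(c,t)])
    for th in (.5,.527,.55,.6):
        q=bp(th,[[.305,.06,.006],[.305,-.06,.006]]);print(th,q[0][2],proj(c,s2w(PS,q)).round(1).tolist())
    B=head(99.5);print(proj(c,s2w(PS,[[B[0],y,B[1]] for y in(.065,-.065)])).round(1).tolist())
```

```text
[-0.08248316  0.66208732  0.13493094] 28.3 [0.39940584 0.0792753  0.32878179]
side hood [(0.86, [283.8, 359.4, 349.5, 429.1])]
side tape [(0.64, [215.5, 344.0, 271.0, 403.2])]
side driver [(0.67, [342.0, 193.8, 406.1, 203.9])]
side prop_head []
0.5 0.21149028464562417 [[337.1, 235.2], [359.1, 189.1]]
0.527 0.2185834266519765 [[335.0, 231.5], [357.2, 185.5]]
0.55 0.2245347519562081 [[333.0, 228.4], [355.5, 182.5]]
0.6 0.23716796807494386 [[328.4, 221.6], [351.4, 175.9]]
[[266.4, 247.2], [293.7, 200.4]]
top hood [(0.94, [112.2, 257.4, 193.1, 301.6])]
top tape [(0.67, [137.2, 176.3, 188.7, 230.2])]
top driver [(0.72, [430.3, 211.0, 456.7, 316.4]), (0.57, [172.3, 98.1, 416.3, 273.4])]
top prop_head []
0.5 0.21149028464562417 [[249.1, 250.3], [338.2, 258.3]]
0.527 0.2185834266519765 [[248.6, 246.5], [338.7, 254.7]]
0.55 0.2245347519562081 [[248.3, 243.2], [339.2, 251.4]]
0.6 0.23716796807494386 [[247.6, 235.4], [340.3, 243.8]]
[[262.4, 174.8], [345.6, 182.2]]
```

View pics/side17.png

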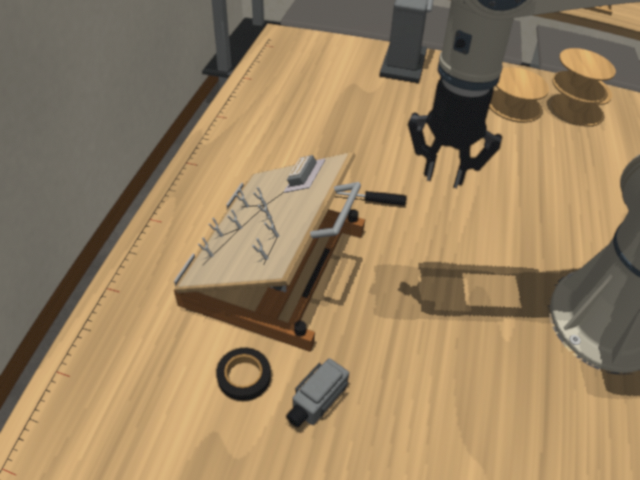

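View pics/top17.png

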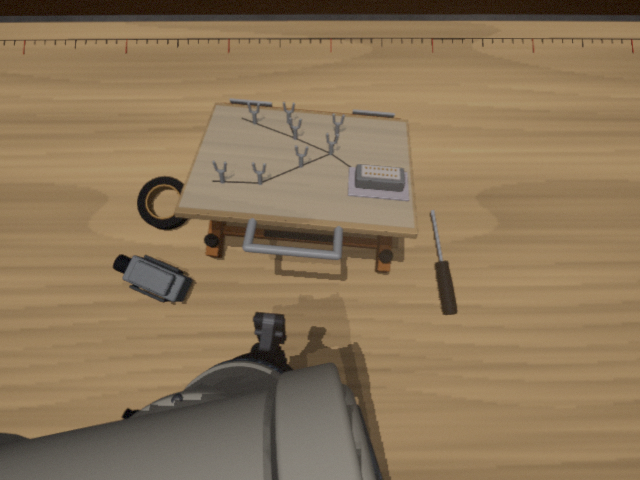

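The handle runs from (247,248) to (340,256) in the top view and (335,234) to (357,186) in the side view. That matches slope ≈0.52, handle about 217 mm, inside the seated range. Hood, tape and driver look unmoved. Handing in.

Run:
```python
from workcell import r
print(r.finish_job())
```

```text
the job is handed in; nothing more can be done
None
```

I handed the job in at about 28 s. The board is resting on the leg, and my last checks indicate the head bar is seated behind the ledger strip.

- **Lift:** I gripped the handle and raised the board to a handle height of about 333 mm. It stayed there after I let go.
- **Leg:** I swung the leg up with shut fingers until it stopped at about 99.5°, head bar roughly 7 mm in front of the stand's origin. I pressed it at about 12 N; adding command did not move it, so it was on its stop. My readings never went above 15 N.
- **Lowering:** I gripped the handle again and let the board down until it met a rigid stop at about 219 mm. The expected height with the bar in place was 218.5 mm. I pressed there at up to about 25 N, then eased off and released.

**Last pictures:** the handle is at about 217 mm, inside the seated range of 212 to 225 mm. The connector hood, tape roll and screwdriver show no visible movement.

**What I could not check or had to change:**
- The head bar is hidden under the board now, so its seating is inferred from the handle height and the stop I felt.
- A tilt of 40° put the wrist at a joint limit, so I pushed the leg with the tool tilted 20° instead of the 30 to 45° suggested.
- My camera estimates of the handle height agree with the arm's to about 2 mm.

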